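Pack an orthopaedic set into its sterilising box

ROBOT

A 6-joint arm with a two-finger parallel gripper is mounted at the origin on the work surface. World frame = base frame: x ahead of the robot, y to its left, z up, the work surface at z = 0. Lengths are in m, angles in degrees, forces in N, time in s.
With the tool pointing down it reaches from about 0.35 to 0.875 m from the base axis. Payload 4.2 kg.
Tool frame: the origin (TCP) lies between the finger pads; the fingertips stand 17 mm ahead of it and the grasp point (between the pads) lies 2 mm behind it; z points along the fingers, y is the direction in which the jaws open and shut (so a half turn about z gives the same grasp; the last joint's range is limited). The gripper opens to 87 mm and grips with 3 to 60 N. Pads are 19 mm wide; open, the fingers measure 117 mm over their backs; the gripper's body (75 mm by 190 mm) begins 51 mm behind the grasp point.
Start: joints at [91.65, 22.042, 0.453, 0, -68.411, -14.817], TCP at [0.142, 0.609, 0.24] pointing down, gripper open.
Joint ranges: [-179.83, 179.83], [-69.29, 118.12], [-61.27, 80.66], [-181.25, 117.63], [-171.15, -9.14], [-177.46, 177.46]. Speed limits (degrees/s): [159.86, 159.86, 180, 180, 180, 180].

INTERFACE

Orientations are given as a 3x3 rotation matrix whose columns are the frame's x, y, z axes.
In Python, from station import r gives the robot as it stands.
- The arm moves only by the shell command python3 -m creep 'ROWS'. ROWS is JSON, a list of rows, each a list of 7 numbers: the opening, from 0 (shut) to 1 (fully open), then the shift along the tool's x, y, z scaled (see below), then the turn, a rotation vector about the tool's x, y, z scaled (see below). A call has 1 to 5 rows; each row is the pose to reach, as a shift and turn from the pose measured when the call began, along the tool's axes at that moment, turning the shorter way round; what a row does not reach only later rows make up. The controller multiplies each number of a shift by 300 mm and each number of a turn by 180 degrees. A row lasts 1/12 s, in which the tool goes at most 41.7 mm and 7.16 degrees, less where a joint would pass 70% of its speed; a pose out of reach is approached as far as the arm can. A call with a number of a shift or a turn outside -1 to 1 is refused whole. A call with a gripper value outside its range is refused whole. The fingers move at their own pace and stop on an object; the grip force is fixed at half the most. Time passes only in rows, so rows that repeat a pose let the fingers close. It gives the time, the measured TCP pose, the force and the opening at its end, in the units of the state.
- r.sense(): the state, without advancing time (a new reading comes with each control period).
- r.capture(name): name is "side" or "top" or "wrist"; returns the picture (384x512x3 uint8, blue, green, red); there is no depth.
- r.camera_model(name): a dict with "mtx" (3x3 intrinsics, pixels), "R" (3x3) and "t" (3): a world point X has camera coordinates R X + t; the wrist camera has in their place "mount" (4x4, takes a point from camera to tool coordinates, whose origin is the TCP and whose axes are the flange's). Camera axes: x right, y down, z forward; pixel columns grow to the right and rows downward; lengths in m; the calibration is good to about 2 mm. A picture is of the moment at which its call begins: read the wrist's pose just before it. camera_model takes no time and is no camera call.
- r.finish_job(): hands the job in, once; it reports no verdict.
Trained networks look in the newest picture that a camera, given by its name, has taken for a name from the list of things; names that differ only in an ending like _2 or _b are one class to them, and where a whole thing is asked for, a point or a joint stands for the part that bears it (a point fixed in the world has none). Each returns a list of dicts, best first, with "score" (0 to 1); they miss things now and then, are a little off and sometimes report something else, mostly with a low value. They report only what shows in the picture. A call takes as long as a camera call. They do not tell look-alikes from the thing itself.
- r.recognise(camera, target): "rect" ([left, top, right, bottom] as shares, 0 to 1, of the picture: columns of its width, rows of its height, round what is visible of it).
- r.outline_of(camera, target): "pixels" (384x512 bool, what is visible of it) and "rect" ([left, top, right, bottom] as shares, 0 to 1, of the picture: columns of its width, rows of its height, round what is visible of it).
The state is a dict: "time_s": time; "joints": joint angles; "joint_velocities": joint speeds; "effort": joint torques, N m; "tcp_pos": TCP position; "ee_rot": TCP orientation; "wrist_force": force on the tool from outside, world axes, zero at the start; "moment": the same for the moment, N m; "gripper_width": opening from 0.0 (shut) to 1.0 (fully open).
Only numpy, scipy, OpenCV 4.12 (cv2) and the standard library are available. Lean on these libraries where they do the work, as an engineer would, in place of code of your own. Each camera call takes 0.05 s, during which the arm holds its last target.

TASK

Pack the rest of the bone-surgery set into the open steel sterilising box: the low block with the lift tab goes flat on the floor in the middle, and the drill-guide bracket stands upright at the end away from the pots already packed, its arm reaching over the block. Lower both parts in without dropping them, fully down, square with the box and below its rim, and leave the pots in their place and the other things on the table undisturbed.

Things in the scene. Friction and masses are not known exactly. Their poses are not given: they have to be found in the camera images.
- box: Open-topped stainless-steel box, fixed to the table, outside 164 mm (x) by 130 mm (y) by 74 mm high, walls and floor 3 mm; inside 158 x 124 mm. Origin at the centre of its underside; z up, x along its length. The pots stand at its +x end; the bracket belongs at the -x end with its arm pointing to +x, the block between them.
- case_center (a point): Centre (25 mm up) of the low aluminium block: body 62 mm (x) by 116 mm (y) by 24 mm high, with a lift tab on the middle of its top 26 mm (x) by 18 mm (y), rising from 24 to 50 mm above the underside. Loose, about 0.35 kg, lying upright; z up. Pinch the tab across y. Looks the same after half a turn.
- jig_center (a point): Centre (33 mm up, on the column's axis) of the loose steel drill-guide bracket, about 0.55 kg, 66 mm high, standing upright. Foot 44 mm (x) by 116 mm (y) by 20 mm high; on its middle a column 44 mm (x) by 34 mm (y) up to the top at 66 mm; at the top an arm of the same 34 mm width, 12 mm thick (54 to 66 mm above the underside), sticks out to +x, its end 80 mm from the column's axis. z up. Pinch the column across y.
- jig_tip (a point): Middle of the end face of the bracket's arm: 80 mm along +x from the column's axis, 60 mm above the bracket's underside.
- pots_center (a point): Centre of a loose rack of three small lidded steel pots already packed in the box at its +x end: 36 mm (x) by 116 mm (y) by 44 mm high, its centre about 60 mm from the box's centre; point is 22 mm above its underside. Stays there.
- bottle_tall_center (a point): Centre of a bystander: white bottle, 64 mm across, 170 mm high.
- bottle_small_center (a point): Centre of a bystander: amber jar, 56 mm across, 100 mm high.
- bowl_center (a point): Centre of a bystander: steel bowl, 120 mm across, 50 mm high.
- tin_center (a point): Centre of a bystander: aluminium tin, 70 mm across, 80 mm high.
Mind the look-alikes: they are no part of the job. Leave any red or yellow look-alike of the part that bears pots_center alone.

How it is judged (in metres and radians):
On the way:
1. the block lies flat on the floor of the box (x of case_center in the frame of box between -0.03 and 0.03 m and y of case_center in the frame of box between -0.012 and 0.012 m and z of case_center in the frame of box between 0.024 and 0.032 m and angle between case_center's own z axis and vertical below 0.06 rad), for 0.2 s.
At the end, for the whole second after the job is handed in: Both released, at rest, upright (0.06 rad), on the box floor (height within 4 mm), within 12 mm of mid-width: block within 30 mm of the centre lengthwise; bracket column 35 to 70 mm from it at the end away from the pots, arm over the block; pot rack still standing at its end (all of step 1 and x of jig_center in the frame of box between -0.07 and -0.035 m and y of jig_center in the frame of box between -0.012 and 0.012 m and z of jig_center in the frame of box between 0.032 and 0.04 m and angle between jig_center's own z axis and vertical below 0.06 rad and x of jig_tip in the frame of box above 0.01 m and x of pots_center in the frame of box between 0.04 and 0.08 m and z of pots_center in the frame of box between 0.02 and 0.03 m and linear speed of each of case, jig below 0.02 m/s); the robot touches nothing.
It fails at once if the block is dropped into the box (over 0.6 m/s in it) (linear speed of case above 0.6 m/s and x of case_center in the frame of box between -0.08 and 0.08 m and y of case_center in the frame of box between -0.063 and 0.063 m and z of case_center in the frame of box below 0.1 m).
It fails at once if the bracket is dropped into the box (over 0.6 m/s in it) (linear speed of jig above 0.6 m/s and x of jig_center in the frame of box between -0.08 and 0.08 m and y of jig_center in the frame of box between -0.063 and 0.063 m and z of jig_center in the frame of box below 0.1 m).
It fails at once if a bystander is moved more than 40 mm (distance of any of bottle_tall_center, bottle_small_center, bowl_center, tin_center from where it was at the start of the episode above 0.04 m).
It also fails if it takes over 64 s, if anything falls off the work surface, if the arm or the gripper's body presses on something with over 40 N, if the wrist force passes 120 N, or if a joint passes its speed limit or range.

## Working session

There is one attempt and no reset: what is moved stays moved. The work goes in short steps, Python scripts to look and compute and a shell command to move; the robot and the scene stay as the last step left them, time stands still between calls to the robot, and variables do not carry over. Pictures are saved under pics/ and viewed, and the job is handed in when it is done.

```bash
ls; mkdir -p pics; cat > h.py <<'E'
import numpy as np,cv2
from station import r
def snap(c,n):
    im=r.capture(c); cv2.imwrite('pics/'+n+'.png',im); return im
E
python3 - <<'E'
from h import *
print(r.sense())
for c in ['side','top','wrist']:
    snap(c,c+'0')
    print(c,{k:np.round(v,4).tolist() for k,v in r.camera_model(c).items()})
for t in ['box','case_center','jig_center','pots_center','bottle_tall_center','bottle_small_center','bowl_center','tin_center']:
    print(t,[(round(d['score'],2),(np.array(d['rect'])*[512,384,512,384]).round(0).tolist()) for d in r.recognise('top',t)])
E
```

```text
pics
{'time_s': 0.0, 'joints': array([ 9.16505094e+01,  2.20886927e+01,  3.80113156e-01, -3.30193925e-02,
       -6.84108828e+01, -1.48169696e+01]), 'joint_velocities': array([ 0.01670435,  0.10257191, -0.00752377,  0.08120081,  0.08395943,
        0.10774598]), 'effort': array([-2.22453828e-04, -3.90665424e+01,  1.87407714e+01,  4.22022477e+00,
        1.09404206e-02, -1.94297018e-04]), 'tcp_pos': array([0.14219113, 0.60802074, 0.2384732 ]), 'ee_rot': array([[ 9.73663962e-01, -2.27987419e-01, -4.75592888e-04],
       [-2.27987914e-01, -9.73661698e-01, -2.09952198e-03],
       [ 1.55980176e-05,  2.15265832e-03, -9.99997683e-01]]), 'wrist_force': array([ 0.15155875, -0.19253226,  0.01882922]), 'moment': array([ 0.01747608, -0.01248637, -0.00901147]), 'gripper_width': 1.0035237280278653}
side {'mtx': [[477.192, 0.0, 255.1724], [0.0, 477.192, 183.9833], [0.0, 0.0, 1.0]], 'R': [[0.9025, -0.4306, -0.0093], [-0.3378, -0.6944, -0.6354], [0.2672, 0.5766, -0.7721]], 't': [-0.4773, 0.2242, 1.268]}
top {'mtx': [[492.3048, 0.0, 264.9059], [0.0, 492.3048, 188.7326], [0.0, 0.0, 1.0]], 'R': [[0.0251, -0.9994, 0.023], [-0.989, -0.0282, -0.1455], [0.1461, -0.0191, -0.9891]], 't': [-0.0129, 0.5175, 1.7456]}
wrist {'mtx': [[295.173, 0.0, 257.256], [0.0, 295.173, 193.3245], [0.0, 0.0, 1.0]], 'mount': [[0.0006, -0.963, -0.2694, 0.0728], [1.0, 0.0011, -0.0018, 0.0005], [0.0021, -0.2694, 0.963, -0.1452], [0.0, 0.0, 0.0, 1.0]]}
box [(0.76, [231.0, 163.0, 289.0, 206.0])]
case_center [(0.65, [336.0, 182.0, 359.0, 218.0])]
jig_center []
pots_center [(0.55, [185.0, 143.0, 215.0, 156.0]), (0.51, [236.0, 172.0, 252.0, 207.0])]
bottle_tall_center [(0.63, [125.0, 146.0, 150.0, 169.0])]
bottle_small_center []
bowl_center [(0.74, [105.0, 181.0, 142.0, 216.0]), (0.3, [150.0, 181.0, 182.0, 212.0])]
tin_center [(0.91, [383.0, 178.0, 404.0, 198.0])]
```

View pics/top0.png

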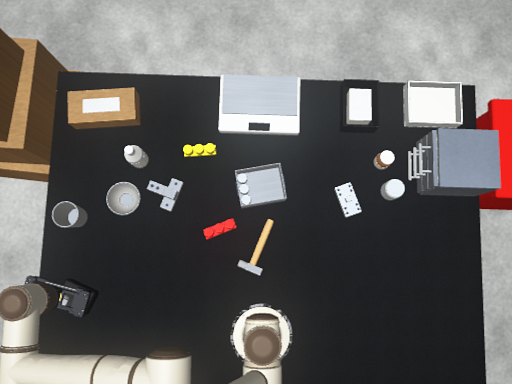

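View pics/side0.png

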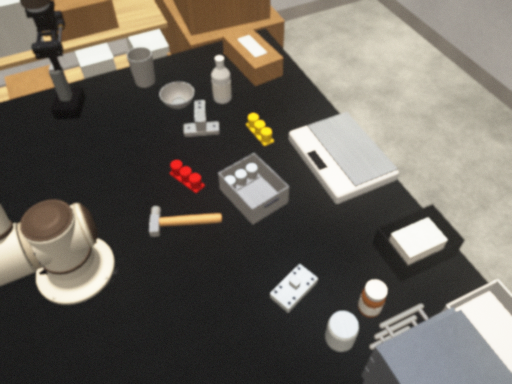

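View pics/wrist0.png

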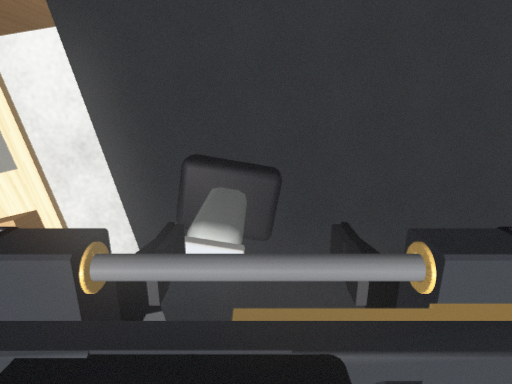

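The top picture shows the box around (260,185), with its pots at the left end (243,187). The block is at (348,200), the bracket at (167,193), and the red and yellow racks are look-alikes. The wrist camera sees bare table and a dark stand. Next I'll measure rough poses.

```bash
cat >> h.py <<'E'
def ray(c,uv,z,st=None):
    m=r.camera_model(c); uv=np.atleast_2d(uv).astype(float)
    d=np.c_[uv,np.ones(len(uv))]@np.linalg.inv(m['mtx']).T
    if c=='wrist':
        st=st or r.sense(); M=np.array(m['mount']); T=np.eye(4);T[:3,:3]=st['ee_rot'];T[:3,3]=st['tcp_pos']
        W=T@M; o=W[:3,3]; d=d@W[:3,:3].T
    else:
        R=np.array(m['R']); o=-R.T@np.array(m['t']); d=d@R
    return o+d*((z-o[2])/d[:,2])[:,None]
def proj(c,X,st=None):
    m=r.camera_model(c); X=np.atleast_2d(X)
    if c=='wrist':
        st=st or r.sense(); M=np.array(m['mount']); T=np.eye(4);T[:3,:3]=st['ee_rot'];T[:3,3]=st['tcp_pos']
        W=np.linalg.inv(T@M); p=X@W[:3,:3].T+W[:3,3]
    else: p=X@np.array(m['R']).T+np.array(m['t'])
    p=p@np.array(m['mtx']).T
    return p[:,:2]/p[:,2:]
E
python3 - <<'E'
from h import *
im=cv2.imread('pics/top0.png')
c=cv2.resize(im[130:280,90:420],None,fx=2.4,fy=2.4,interpolation=cv2.INTER_CUBIC); cv2.imwrite('pics/top0c.png',c)
r.capture('top')
for t,z in [('box',.074),('case_center',.024),('jig_center',.06),('bowl_center',.05),('bottle_tall_center',.1),('tin_center',.08),('bottle_small_center',.1)]:
    for d in r.outline_of('top',t)[:2]:
        p=np.argwhere(d['pixels'])[:,::-1]
        b=cv2.minAreaRect(p.astype(np.float32)); bp=cv2.boxPoints(b)
        print(t,round(d['score'],2),len(p),ray('top',p.mean(0),z).round(3).tolist(),'\n',bp.round(0).tolist(),ray('top',bp,z)[:,:2].round(3).tolist())
E
```

```text
box 0.86 1495 [[0.529, 0.008, 0.074]] 
 [[233.0, 170.0], [280.0, 162.0], [287.0, 200.0], [239.0, 208.0]] [[0.576, 0.119], [0.612, -0.05], [0.476, -0.078], [0.441, 0.089]]
case_center 0.92 501 [[0.488, -0.299, 0.024]] 
 [[334.0, 188.0], [349.0, 182.0], [360.0, 211.0], [344.0, 217.0]] [[0.53, -0.251], [0.553, -0.309], [0.448, -0.348], [0.425, -0.291]]
jig_center 0.87 613 [[0.492, 0.352, 0.06]] 
 [[141.0, 201.0], [153.0, 170.0], [183.0, 182.0], [172.0, 212.0]] [[0.46, 0.438], [0.57, 0.404], [0.532, 0.294], [0.422, 0.329]]
bowl_center 0.71 851 [[0.468, 0.51, 0.05]] 
 [[100.0, 198.0], [122.0, 176.0], [144.0, 198.0], [122.0, 220.0]] [[0.464, 0.589], [0.549, 0.513], [0.472, 0.43], [0.388, 0.506]]
bottle_tall_center 0.3 571 [[0.487, 0.342, 0.1]] 
 [[142.0, 198.0], [155.0, 169.0], [184.0, 183.0], [170.0, 211.0]] [[0.463, 0.428], [0.566, 0.387], [0.522, 0.287], [0.42, 0.328]]
tin_center 0.71 340 [[0.522, -0.452, 0.08]] 
 [[378.0, 186.0], [398.0, 176.0], [406.0, 192.0], [386.0, 202.0]] [[0.531, -0.401], [0.57, -0.473], [0.513, -0.501], [0.475, -0.429]]
bottle_small_center 0.77 302 [[0.626, -0.413, 0.1]] 
 [[370.0, 162.0], [385.0, 146.0], [396.0, 157.0], [381.0, 173.0]] [[0.617, -0.366], [0.675, -0.422], [0.636, -0.46], [0.578, -0.405]]
```

View pics/top0c.png

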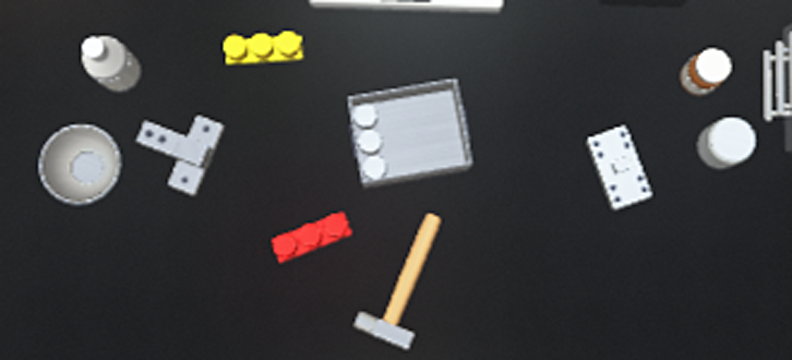

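```bash
cat >> h.py <<'E'
from scipy.spatial.transform import Rotation as Ro
def plan(p,yawy):
    "yawy: world angle (deg) of tool y, tool down"
    s=r.sense(); R=s['ee_rot']; a=np.radians(yawy)
    y=np.array([np.cos(a),np.sin(a),0]); z=np.array([0,0,-1.]); x=np.cross(y,z)
    Rt=np.c_[x,y,z]
    sh=R.T@(np.array(p)-s['tcp_pos'])/.3; tu=Ro.from_matrix(R.T@Rt).as_rotvec(degrees=True)/180
    print('t',round(s['time_s'],2),'tcp',s['tcp_pos'].round(4),'yawy',np.degrees(np.arctan2(R[1,1],R[0,1])).round(2),'tilt',np.degrees(np.arccos(-R[2,2])).round(2),'w',round(s['gripper_width'],3),'F',s['wrist_force'].round(1))
    print('ROW',sh.round(4),tu.round(4),'rows',np.linalg.norm(sh)*300/41.7,np.linalg.norm(tu)*180/7.16)
if __name__=='__main__':
    import sys
    a=list(map(float,sys.argv[1:])); plan(a[:3],a[3])
E
python3 h.py .5 .38 .28 163
```

```text
t 0.95 tcp [0.1423 0.6086 0.2396] yawy -103.17 tilt 0.0 w 0.998 F [ 0.2 -0.5  0.3]
ROW [ 1.3344  0.4702 -0.1348] [-0.      0.      0.5213] rows 10.22462812031723 13.105136241652982
```

```bash
python3 -m creep '[[1,0.9,0.32,-0.1348,0,0,0.52],[1,0.9,0.32,-0.1348,0,0,0.52],[1,0.9,0.32,-0.1348,0,0,0.52],[1,0.9,0.32,-0.1348,0,0,0.52],[1,0.9,0.32,-0.1348,0,0,0.52]]'; python3 h.py .5 .38 .28 163
```

```text
time_s: 1.37
tcp_pos: [0.3171, 0.4958, 0.2692]
ee_rot: [[0.652, -0.758, 0.0], [-0.758, -0.652, 0.0], [-0.0, -0.0, -1.0]]
wrist_force: [1.4, 0.6, -0.7]
gripper_width: 1.001
t 1.37 tcp [0.3171 0.4958 0.2692] yawy -139.29 tilt 0.02 w 1.001 F [ 1.4  0.6 -0.7]
ROW [ 0.6903 -0.2104 -0.0361] [-1.000e-04  1.000e-04  3.206e-01] rows 5.198366475519264 8.060194596711241
```

```bash
python3 -m creep '[[1,0.69,-0.21,-0.036,0,0,0.32],[1,0.69,-0.21,-0.036,0,0,0.32],[1,0.69,-0.21,-0.036,0,0,0.32],[1,0.69,-0.21,-0.036,0,0,0.32],[1,0.69,-0.21,-0.036,0,0,0.32]]';  python3 -m creep '[[1,0,0,0,0,0,0.12],[1,0,0,0,0,0,0.12],[1,0,0,0,0,0,0.12],[1,0,0,0,0,0,0.12]]';python3 - <<'E'
from h import *
import json
s=r.sense(); snap('wrist','wj1'); print(s['tcp_pos'],s['ee_rot'].round(4).tolist())
for t in ['jig_center','bowl_center','bottle_tall_center']:
    for d in r.outline_of('wrist',t)[:2]:
        p=np.argwhere(d['pixels'])[:,::-1]; print(t,d['score'],len(p),ray('wrist',p.mean(0),.06,s).round(3))
E
```

```text
time_s: 1.78
tcp_pos: [0.4929, 0.384, 0.2799]
ee_rot: [[0.085, -0.996, 0.0], [-0.996, -0.085, 0.001], [-0.001, -0.0, -1.0]]
wrist_force: [0.7, 0.7, -0.4]
gripper_width: 0.998
time_s: 2.12
tcp_pos: [0.4933, 0.3835, 0.2797]
ee_rot: [[-0.291, -0.957, 0.0], [-0.957, 0.291, 0.001], [-0.001, -0.0, -1.0]]
wrist_force: [0.7, -0.1, 0.2]
gripper_width: 1.005
[0.49330298 0.38349583 0.27974727] [[-0.2912, -0.9567, 0.0002], [-0.9567, 0.2912, 0.0006], [-0.0006, -0.0001, -1.0]]
jig_center 0.58 4232 [[0.494 0.355 0.06 ]]
bowl_center 0.63 3002 [[0.467 0.483 0.06 ]]
bottle_tall_center 0.96 1836 [[0.625 0.485 0.06 ]]
```

View pics/wj1.png

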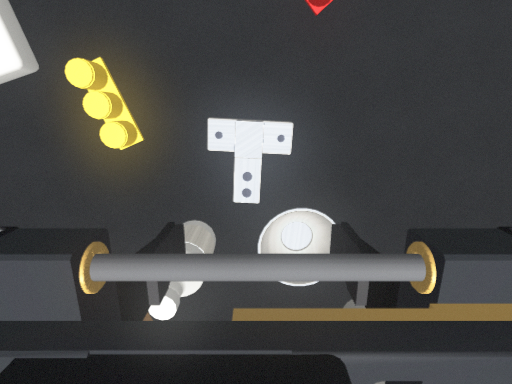

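The wrist view shows the bracket with its foot at (207–293, 118–154) and its arm running down to (248,203). I'll zoom in and fit the pose with a projected model.

```bash
cat >> h.py <<'E'
# top-surface outline models (local xyz): list of polylines
def rect(x0,x1,y0,y1,z): return np.array([[x0,y0,z],[x1,y0,z],[x1,y1,z],[x0,y1,z]])
MOD={'jig':[rect(-.022,.022,-.058,.058,.02),rect(-.022,.08,-.017,.017,.066),rect(-.022,.022,-.058,.058,0.)],
 'case':[rect(-.031,.031,-.058,.058,.024),rect(-.013,.013,-.009,.009,.05),rect(-.031,.031,-.058,.058,0.)],
 'box':[rect(-.082,.082,-.065,.065,.074),rect(-.079,.079,-.062,.062,.074),rect(-.079,.079,-.062,.062,.003)]}
def place(m,x,y,a,z=0):
    a=np.radians(a);c,s=np.cos(a),np.sin(a); R=np.array([[c,-s,0],[s,c,0],[0,0,1]])
    return [q@R.T+[x,y,z] for q in MOD[m]]
def sil(m,pose,cam,s,which=(0,1,2)):
    "silhouette mask of the convex solids"
    x,y,a=pose; P=place(m,x,y,a)
    M=np.zeros((384*4,512*4),np.uint8)
    if m=='jig': solids=[np.r_[P[0],P[2]],P[1],np.r_[P[1],P[1]-[0,0,.012]]]
    elif m=='case': solids=[np.r_[P[0],P[2]],np.r_[P[1],P[1]-[0,0,.026]]]
    else: solids=[np.r_[P[0],P[0]-[0,0,.074]]]
    if m=='jig':
        xx=place('jig',x,y,a); 
        MOD['col']=[rect(-.022,.022,-.017,.017,.02),rect(-.022,.022,-.017,.017,.066)]
        solids.append(np.vstack(place('col',x,y,a)))
    for S in solids:
        h=cv2.convexHull((proj(cam,S,s)*4+1.5).astype(np.float32)).astype(np.int32)
        cv2.fillConvexPoly(M,h,255)
    return cv2.resize(M,(512,384),interpolation=cv2.INTER_AREA)/255.
from scipy.optimize import minimize
def fit(m,p0,mask,cam,s):
    f=lambda p:np.abs(sil(m,p,cam,s)-mask).sum()
    b=minimize(f,p0,method='Nelder-Mead',options=dict(initial_simplex=np.array(p0)+np.array([[0,0,0],[.008,0,0],[0,.008,0],[0,0,5]]),xatol=1e-4,fatol=.5,maxiter=300))
    return b.x,b.fun,mask.sum()
def draw(im,m,pose,cam,s,f=1):
    for q in place(m,*pose):
        cv2.polylines(im,[((proj(cam,q,s)+.5)*f*8-4).astype(np.int32)],True,(0,0,255),1,cv2.LINE_AA,3)
E
python3 - <<'E'
from h import *
s=r.sense(); im=cv2.imread('pics/wj1.png')
g=im.max(2).astype(float); roi=np.zeros(g.shape,bool); roi[105:215,195:305]=1
n,l,st,_=cv2.connectedComponentsWithStats(((g>95)&roi).astype(np.uint8))
k=1+st[1:,4].argmax(); mask=np.where(l==k,1.,0.); print(st[k])
mask=cv2.morphologyEx(mask,cv2.MORPH_CLOSE,np.ones((7,7)))
for p0 in [(.485,.345,73),(.495,.34,70)]:
    x,f,a=fit('jig',p0,mask,'wrist',s); print(x,f,a)
c=cv2.resize(im[90:220,180:320],None,fx=5,fy=5,interpolation=cv2.INTER_CUBIC)
for q in place('jig',*x):
    cv2.polylines(c,[((proj('wrist',q,s)-[180,90]+.5)*5).astype(np.int32)],True,(0,0,255),1)
cv2.imwrite('pics/wj1f.png',c)
E
```

```text
[ 207  117   87   87 4334]
[ 0.49058128  0.34289406 70.69485774] 114.90196078431373 4343.0
[ 0.49036773  0.3431721  70.26939308] 109.71372549019608 4343.0
```

View pics/wj1f.png

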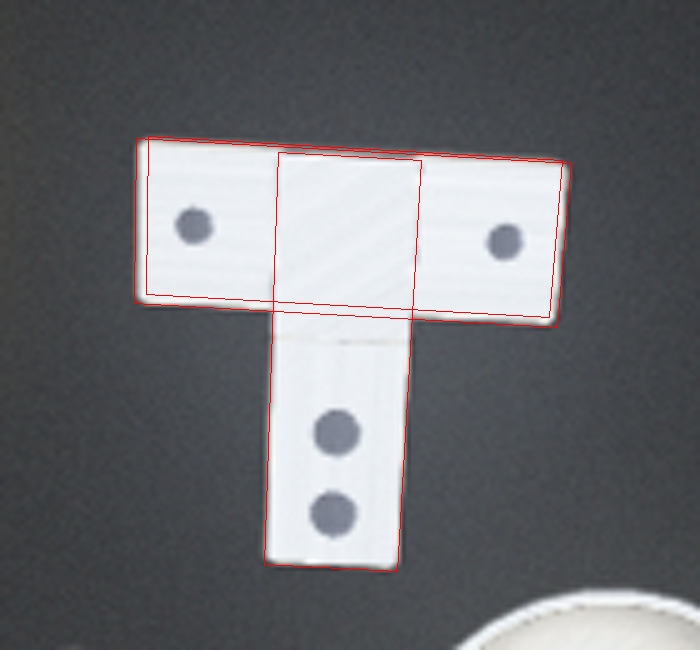

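```bash
python3 - <<'E'
from h import *
s=r.sense(); r.capture('wrist')
d=r.outline_of('wrist','bottle_tall_center')[0]; p=np.argwhere(d['pixels'])[:,::-1]
print(p.min(0),p.max(0))
a=np.radians(70.3); R=np.array([[np.cos(a),np.sin(a)],[-np.sin(a),np.cos(a)]])
for uv,z in [((196,226),.0),((162,306),.17),((200,240),0.05)]:
    X=ray('wrist',uv,z,s)[0]; print(X, R@(X[:2]-[.4904,.3431]))
for uv,z in [((137,165),0),((129,150),.17)]:
    X=ray('top',uv,z)[0]; print('top',X, R@(X[:2]-[.4904,.3431]))
E
python3 h.py .518 .04 .32 192
```

```text
[149 220] [214 318]
[0.61038043 0.45153296 0.        ] [ 0.14253127 -0.0764058 ]
[0.61658695 0.46781405 0.17      ] [ 0.15995162 -0.07676078]
[0.59570095 0.45639075 0.05      ] [ 0.14215635 -0.06094797]
top [0.59861538 0.47630676 0.        ] [ 0.16188914 -0.05697823]
top [0.61698399 0.46469208 0.17      ] [ 0.15714622 -0.07818698]
t 2.42 tcp [0.4927 0.3842 0.28  ] yawy 163.38 tilt 0.05 w 0.999 F [0.3 0.9 0. ]
ROW [ 1.0751 -0.4091 -0.1343] [-0.0002  0.0002 -0.159 ] rows 8.33200918885424 3.9971032199720415
```

```bash
python3 -m creep '[[1,1,-0.38,-0.134,0,0,-0.159],[1,1,-0.38,-0.134,0,0,-0.159],[1,1,-0.38,-0.134,0,0,-0.159],[1,1,-0.38,-0.134,0,0,-0.159],[1,1,-0.38,-0.134,0,0,-0.159]]';python3 h.py .518 .04 .32 192
```

```text
time_s: 2.83
tcp_pos: [0.5075, 0.1769, 0.3061]
ee_rot: [[0.215, -0.977, 0.001], [-0.977, -0.215, 0.001], [-0.001, -0.001, -1.0]]
wrist_force: [0.8, -0.2, 0.2]
gripper_width: 1.001
t 2.83 tcp [0.5075 0.1769 0.3061] yawy -167.61 tilt 0.08 w 1.001 F [ 0.8 -0.2  0.2]
ROW [ 0.4533  0.0636 -0.0467] [-0.0004  0.0002  0.0022] rows 3.310327916931297 0.05534310070477315
```

```bash
python3 -m creep '[[1,0.453,0.064,-0.047,0,0,0],[1,0.453,0.064,-0.047,0,0,0],[1,0.453,0.064,-0.047,0,0,0],[1,0.453,0.064,-0.047,0,0,0],[1,0.453,0.064,-0.047,0,0,0]]';python3 - <<'E'
from h import *
s=r.sense(); im=snap('wrist','wb1'); print(s['tcp_pos'],s['joint_velocities'].round(2))
d=r.outline_of('wrist','box')[0]; np.save('boxm.npy',d['pixels']); print(d['score'],d['pixels'].sum())
np.savez('wb1.npz',**s)
E
```

```text
time_s: 3.25
tcp_pos: [0.5178, 0.0372, 0.3211]
ee_rot: [[0.211, -0.977, 0.003], [-0.977, -0.211, 0.001], [-0.0, -0.003, -1.0]]
wrist_force: [-0.4, 1.4, 0.2]
gripper_width: 1.0
[0.51782962 0.03722682 0.32106599] [ 3.37  0.73 -0.06 -1.16  0.82 -2.41]
0.77 10407
```

View pics/wb1.png

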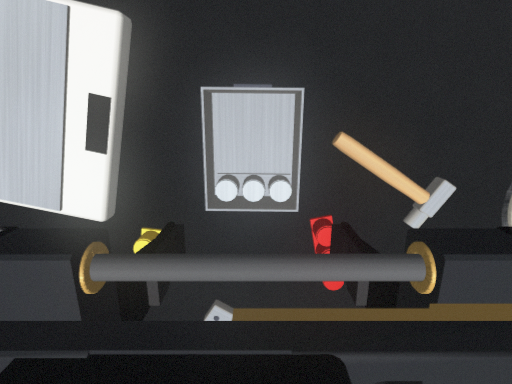

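```bash
python3 - <<'E'
from h import *
from scipy.optimize import least_squares
s=r.sense(); im=snap('wrist','wb2'); s=r.sense() if 0 else s
print(s['tcp_pos'],s['joint_velocities'].round(2))
q=np.array([(201.5,87.5),(304,88),(298.5,212.5),(205.5,212)]) # image outer rim: far-left,far-right,near-right,near-left
# box -x end is far (toward -y world); local corners
L=MOD['box'][0]
def res(p):
    P=place('box',*p)[0]; u=proj('wrist',P,s); return (u[order]-q).ravel()
best=None
for k in range(4):
    for o in ([0,1,2,3],[3,2,1,0]):
        order=np.roll(o,k); f=least_squares(res,[.52,.01,102],x_scale=[.01,.01,5]); 
        if best is None or f.cost<best.cost: best=f;bo=order
order=bo;x=best.x; print(x,best.cost,res(x).round(1))
c=cv2.resize(im[75:225,185:320],None,fx=4,fy=4,interpolation=cv2.INTER_CUBIC)
for Q in place('box',*x):
    cv2.polylines(c,[((proj('wrist',Q,s)-[185,75]+.5)*4).astype(np.int32)],True,(0,0,255),1)
cv2.imwrite('pics/wb2f.png',c)
E
```

```text
[0.51780165 0.03981327 0.32024216] [ 1.8   0.52 -0.1  -0.04  0.14 -0.27]
[ 5.27701633e-01  2.33588903e-02 -7.80818375e+01] 0.8013451909299344 [-0.8  0.1  0.5  0.5 -0.  -0.2  0.3 -0.5]
```

View pics/wb2f.png

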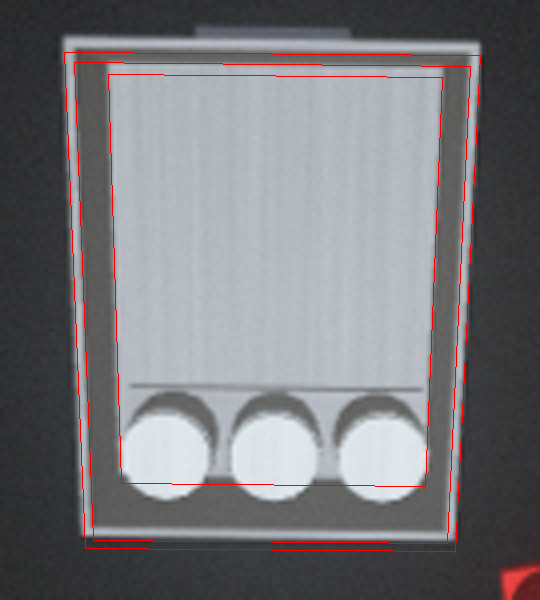

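```bash
python3 - <<'E'
from h import *
from scipy.optimize import least_squares
r.capture('wrist');r.capture('wrist')
s=r.sense(); im=snap('wrist','wb3')
print(s['tcp_pos'],s['joint_velocities'].round(2))
# rim edge fit: intensity line search near guess outer edges
g=cv2.GaussianBlur(im.max(2),(0,0),.7).astype(float)
q0=np.array([(200.4,83.6),(304.6,85.1),(298.4,209.9),(204.9,208.4)])
lines=[]
for i in range(4):
    a,b=q0[i],q0[(i+1)%4]; t=(b-a)/np.linalg.norm(b-a); n=np.array([t[1],-t[0]]) # outward (clockwise in image)
    pts=[]
    for f in np.linspace(.08,.92,40):
        if i==0 and .25<f<.75: continue
        p=a+(b-a)*f; w=np.arange(4,-6,-.25); S=p+w[:,None]*n
        v=cv2.remap(g,S[:,0].astype(np.float32)[None],S[:,1].astype(np.float32)[None],cv2.INTER_LINEAR)[0]
        j=np.argmax(v>110) 
        if v.max()>110: pts.append(S[j])
    pts=np.array(pts,np.float32); l=cv2.fitLine(pts,cv2.DIST_HUBER,0,.01,.01).ravel(); lines.append(l); print(i,len(pts))
def X(l,m):
    A=np.c_[l[:2],-m[:2]]; k=np.linalg.solve(A,m[2:]-l[2:]); return l[2:]+k[0]*l[:2]
q=np.array([X(lines[i-1],lines[i]) for i in range(4)]); print(q.round(1))
o=np.array([2,3,0,1])
best=None
for k in range(4):
  for oo in ([0,1,2,3],[3,2,1,0]):
    od=np.roll(oo,k); f=least_squares(lambda p:(proj('wrist',place('box',*p)[0],s)[od]-q).ravel(),[.52,.01,102],x_scale=[.01,.01,5])
    if abs(f.x[2]-102)<40 and (best is None or f.cost<best.cost): best=f
x=best.x; print(x,best.fun.round(2))
c=cv2.resize(im[75:225,185:320],None,fx=4,fy=4,interpolation=cv2.INTER_CUBIC)
for Q in place('box',*x):
    cv2.polylines(c,[((proj('wrist',Q,s)-[185,75]+.5)*4).astype(np.int32)],True,(0,0,255),1)
# pots model
a=np.radians(x[2])
MOD['pots']=[rect(.042,.078,-.058,.058,.003)]
for Q in place('pots',*x): cv2.polylines(c,[((proj('wrist',Q,s)-[185,75]+.5)*4).astype(np.int32)],True,(0,255,0),1)
cv2.imwrite('pics/wb3f.png',c)
E
python3 h.py .518 .04 .32 192
```

```text
[0.51776809 0.04114409 0.31981399] [ 0.37  0.14  0.    0.03 -0.05 -0.01]
0 16
1 40
2 40
3 40
[[200.4  82.3]
 [305.   83.9]
 [298.2 209.1]
 [204.6 207.6]]
[5.29092386e-01 1.91921097e-02 1.01653344e+02] [ 0.09  0.09 -0.11  0.21 -0.28 -0.27  0.3  -0.15]
t 3.55 tcp [0.5178 0.0412 0.3198] yawy -167.49 tilt 0.06 w 0.998 F [-0.   0.6 -0.1]
ROW [ 0.0041  0.0002 -0.0007] [-0.0002  0.0002  0.0028] rows 0.029726751515092166 0.07110122207609712
```

View pics/wb3f.png

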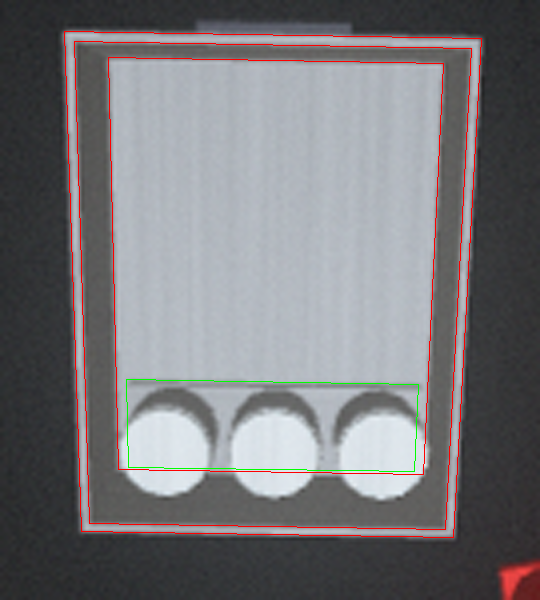

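The box fits well at (0.529, 0.019), 101.65°, and the pots' inner edge matches the nominal position. Next is the block.

```bash
python3 h.py .477 -.271 .28 201
```

```text
t 3.55 tcp [0.5178 0.0412 0.3198] yawy -167.49 tilt 0.06 w 0.998 F [-0.   0.6 -0.1]
ROW [0.9866 0.3582 0.1317] [-0.0002  0.0002 -0.0472] rows 7.610580867421728 1.1863758639568034
```

```bash
python3 -m creep '[[1,0.987,0.358,0.132,0,0,-0.047],[1,0.987,0.358,0.132,0,0,-0.047],[1,0.987,0.358,0.132,0,0,-0.047],[1,0.987,0.358,0.132,0,0,-0.047],[1,0.987,0.358,0.132,0,0,-0.047]]';python3 h.py .477 -.271 .28 201
```

```text
time_s: 3.97
tcp_pos: [0.4914, -0.162, 0.2939]
ee_rot: [[0.361, -0.933, 0.001], [-0.933, -0.361, 0.001], [-0.0, -0.001, -1.0]]
wrist_force: [0.9, 0.5, 0.6]
gripper_width: 0.997
t 3.97 tcp [ 0.4914 -0.162   0.2939] yawy -158.86 tilt 0.07 w 0.997 F [0.9 0.5 0.6]
ROW [0.3215 0.1759 0.0459] [-0.0004  0.0001  0.0008] rows 2.6573801674756465 0.022040168952262133
```

```bash
python3 -m creep '[[1,0.2,0.11,0.03,0,0,0],[1,0.3215,0.176,0.046,0,0,0],[1,0.3215,0.176,0.046,0,0,0],[1,0.3215,0.176,0.046,0,0,0],[1,0.3215,0.176,0.046,0,0,0]]';python3 - <<'E'
from h import *
for i in range(5): r.capture('wrist')
s=r.sense(); im=snap('wrist','wc1'); print(s['tcp_pos'],s['joint_velocities'].round(2))
d=r.outline_of('wrist','case_center')[0]; m=d['pixels']; print(d['score'],m.sum(),np.array(d['rect'])*[512,384,512,384])
l,t,rr,b=(np.array(d['rect'])*[512,384,512,384]).astype(int)
g=im.max(2); roi=np.zeros(g.shape,bool); roi[t-8:b+8,l-8:rr+8]=1
n,lab,st,_=cv2.connectedComponentsWithStats(((g>95)&roi).astype(np.uint8)); k=1+st[1:,4].argmax()
mask=cv2.morphologyEx(np.where(lab==k,1.,0.),cv2.MORPH_CLOSE,np.ones((9,9)))
x,f,a=fit('case',(.488,-.299,111),mask,'wrist',s); print(x,f,a)
x0,y0=l-15,t-15
c=cv2.resize(im[y0:b+15,x0:rr+15],None,fx=5,fy=5,interpolation=cv2.INTER_CUBIC)
for Q in place('case',*x):
    cv2.polylines(c,[((proj('wrist',Q,s)-[x0,y0]+.5)*5).astype(np.int32)],True,(0,0,255),1)
cv2.imwrite('pics/wc1f.png',c)
E
```

```text
time_s: 4.38
tcp_pos: [0.4769, -0.2715, 0.279]
ee_rot: [[0.359, -0.933, -0.001], [-0.933, -0.359, 0.001], [-0.002, 0.0, -1.0]]
wrist_force: [-0.7, -0.4, 0.3]
gripper_width: 0.997
[ 0.47750073 -0.26971925  0.28033658] [-0.09 -0.07  0.01  0.12  0.02  0.15]
0.85 3999 [213.4016 114.0096 303.2064 162.5088]
[  0.49077175  -0.30457899 114.4337197 ] 2370.521568627451 6486.0
```

View pics/wc1f.png

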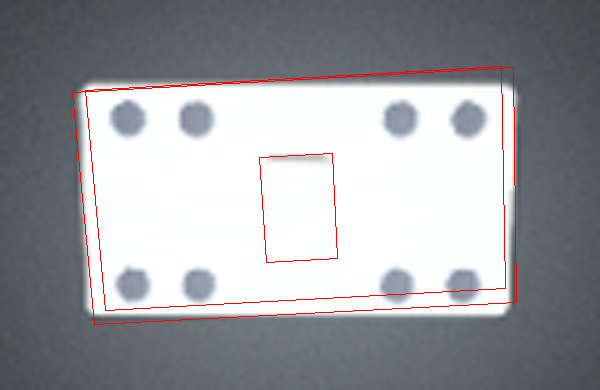

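View pics/wc1.png

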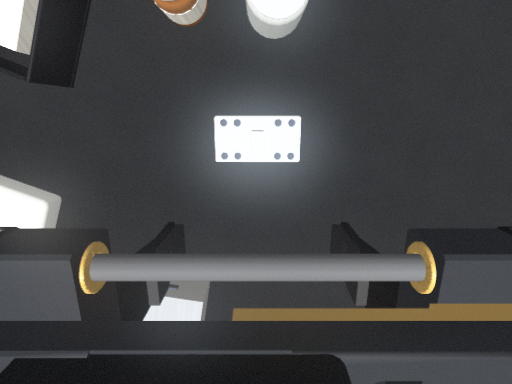

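The block is at (215–301, 116–162), with a glow around it that spoiled the threshold. I'll refit with a higher one.

```bash
python3 - <<'E'
from h import *
s=r.sense(); im=cv2.imread('pics/wc1.png')
g=im.max(2); roi=np.zeros(g.shape,bool); roi[105:172,205:312]=1
for th in (150,175):
    n,lab,st,_=cv2.connectedComponentsWithStats(((g>th)&roi).astype(np.uint8)); k=1+st[1:,4].argmax()
    mask=cv2.morphologyEx(np.where(lab==k,1.,0.),cv2.MORPH_CLOSE,np.ones((9,9)))
    x,f,a=fit('case',(.488,-.299,111),mask,'wrist',s); print(x,f,a)
x0,y0=198,99
c=cv2.resize(im[y0:177,x0:318],None,fx=5,fy=5,interpolation=cv2.INTER_CUBIC)
for Q in place('case',*x):
    cv2.polylines(c,[((proj('wrist',Q,s)-[x0,y0]+.5)*5).astype(np.int32)],True,(0,0,255),1)
cv2.imwrite('pics/wc1g.png',c)
E
```

```text
[  0.49078333  -0.30396102 111.24808686] 65.94901960784313 4033.0
[  0.49039652  -0.30316722 111.61553766] 129.72549019607843 3957.0
```

View pics/wc1g.png

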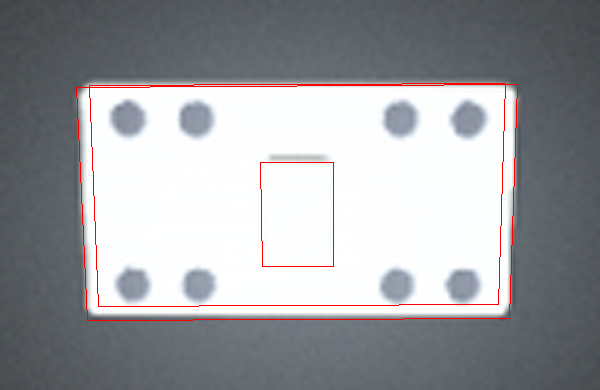

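```bash
python3 h.py .4908 -.304 .12 201.25
```

```text
t 4.73 tcp [ 0.4774 -0.27    0.2803] yawy -158.74 tilt 0.09 w 1.001 F [-0.6  0.5  1. ]
ROW [1.220e-01 3.000e-04 5.344e-01] [-0.0005  0.      0.    ] rows 3.943389023765045 0.013121129197318863
```

```bash
python3 -m creep '[[0.6,0.1,0,0.3,0,0,0],[0.6,0.122,0,0.45,0,0,0],[0.6,0.122,0,0.534,0,0,0],[0.6,0.122,0,0.534,0,0,0],[0.6,0.122,0,0.534,0,0,0]]';python3 -m creep '[[0.6,0,0,0.0,0,0,0],[0.6,0,0,0,0,0,0]]'; python3 h.py .4908 -.304 .0435 201.25
```

```text
time_s: 5.15
tcp_pos: [0.4863, -0.3019, 0.1121]
ee_rot: [[0.361, -0.933, -0.013], [-0.933, -0.361, 0.007], [-0.012, 0.01, -1.0]]
wrist_force: [-1.3, 1.0, -1.2]
gripper_width: 0.708
time_s: 5.32
tcp_pos: [0.4866, -0.3016, 0.1129]
ee_rot: [[0.362, -0.932, -0.014], [-0.932, -0.362, 0.007], [-0.012, 0.01, -1.0]]
wrist_force: [0.8, 0.4, 1.5]
gripper_width: 0.627
t 5.32 tcp [ 0.4866 -0.3016  0.1129] yawy -158.8 tilt 0.89 w 0.627 F [0.8 0.4 1.5]
ROW [ 0.0152 -0.0124  0.2311] [ 0.0033  0.0037 -0.0003] rows 1.668317052301355 0.12407278943511035
```

```bash
python3 -m creep '[[0.6,0.012,-0.01,0.06,0.0033,0.0037,0],[0.6,0.015,-0.012,0.12,0.0033,0.0037,0],[0.6,0.015,-0.012,0.17,0.0033,0.0037,0],[0.6,0.015,-0.012,0.2,0.0033,0.0037,0],[0.6,0.015,-0.012,0.2,0.0033,0.0037,0]]'; python3 h.py .4908 -.304 .0435 201.25
```

```text
time_s: 5.73
tcp_pos: [0.4911, -0.3037, 0.0534]
ee_rot: [[0.362, -0.932, 0.001], [-0.932, -0.362, -0.0], [0.0, -0.001, -1.0]]
wrist_force: [0.1, 0.4, 0.4]
gripper_width: 0.603
t 5.73 tcp [ 0.4911 -0.3037  0.0534] yawy -158.77 tilt 0.04 w 0.603 F [0.1 0.4 0.4]
ROW [0.0004 0.0012 0.0331] [-0.0002 -0.0001 -0.0001] rows 0.23831316452614648 0.005961222286257392
```

```bash
python3 -m creep '[[0.6,0,0.001,0.02,0,0,0],[0.6,0,0.001,0.033,0,0,0],[0.6,0,0.001,0.033,0,0,0]]'; python3 -m creep '[[0,0,0,0,0,0,0],[0,0,0,0,0,0,0],[0,0,0,0,0,0,0],[0,0,0,0,0,0,0],[0,0,0,0,0,0,0]]'; python3 -m creep '[[0,0,0,0,0,0,0],[0,0,0,0,0,0,0],[0,0,0,0,0,0,0],[0,0,0,0,0,0,0]]'; python3 h.py .4908 -.304 .0435 201.25
```

```text
time_s: 5.98
tcp_pos: [0.4911, -0.3038, 0.0439]
ee_rot: [[0.362, -0.932, 0.001], [-0.932, -0.362, -0.0], [0.001, -0.001, -1.0]]
wrist_force: [1.0, 0.0, 0.5]
gripper_width: 0.6
time_s: 6.4
tcp_pos: [0.4912, -0.3039, 0.0441]
ee_rot: [[0.362, -0.932, 0.002], [-0.932, -0.362, -0.0], [0.001, -0.002, -1.0]]
wrist_force: [-0.3, 0.2, -0.4]
gripper_width: 0.309
time_s: 6.73
tcp_pos: [0.4913, -0.3039, 0.0442]
ee_rot: [[0.362, -0.932, 0.002], [-0.932, -0.362, -0.0], [0.001, -0.002, -1.0]]
wrist_force: [0.1, -0.2, 0.5]
gripper_width: 0.203
t 6.73 tcp [ 0.4913 -0.3039  0.0442] yawy -158.76 tilt 0.11 w 0.203 F [ 0.1 -0.2  0.5]
ROW [-0.0003  0.0016  0.0024] [-0.0005 -0.0004 -0.0001] rows 0.020589857996536298 0.015824180304147926
```

```bash
python3 -m creep '[[0,0,0,-0.05,0,0,0],[0,0,0,-0.15,0,0,0],[0,0,0,-0.28,0,0,0],[0,0,0,-0.4,0,0,0],[0,0,0,-0.45,0,0,0]]'; python3 -m creep '[[0,0,0,0,0,0,0],[0,0,0,0,0,0,0]]'; python3 h.py .5279 .0251 .18 191.65
```

```text
time_s: 7.15
tcp_pos: [0.4927, -0.3047, 0.1839]
ee_rot: [[0.363, -0.932, 0.009], [-0.932, -0.363, -0.004], [0.006, -0.007, -1.0]]
wrist_force: [1.6, -1.0, -2.6]
gripper_width: 0.205
time_s: 7.32
tcp_pos: [0.4928, -0.3046, 0.1844]
ee_rot: [[0.363, -0.932, 0.01], [-0.932, -0.363, -0.004], [0.007, -0.008, -1.0]]
wrist_force: [0.2, -0.3, -3.7]
gripper_width: 0.205
t 7.32 tcp [ 0.4928 -0.3046  0.1844] yawy -158.74 tilt 0.63 w 0.205 F [ 0.2 -0.3 -3.7]
ROW [-0.9818 -0.5074  0.012 ] [-0.0029 -0.002   0.0534] rows 7.9511278772264395 1.3449570380265254
```

```bash
python3 -m creep '[[0,-0.08,-0.04,0,-0.0029,-0.002,0.01],[0,-0.2,-0.1,0.003,-0.0029,-0.002,0.025],[0,-0.33,-0.17,0.006,-0.0029,-0.002,0.04],[0,-0.46,-0.24,0.009,-0.0029,-0.002,0.053],[0,-0.59,-0.305,0.012,-0.0029,-0.002,0.053]]'; python3 h.py .5279 .0251 .18 191.65
```

```text
time_s: 7.73
tcp_pos: [0.5113, -0.1119, 0.1774]
ee_rot: [[0.2, -0.98, -0.006], [-0.98, -0.2, 0.0], [-0.002, 0.006, -1.0]]
wrist_force: [1.2, 0.0, -3.3]
gripper_width: 0.206
t 7.73 tcp [ 0.5113 -0.1119  0.1774] yawy -168.44 tilt 0.34 w 0.206 F [ 1.2  0.  -3.3]
ROW [-0.4364 -0.1455 -0.0089] [ 0.0018  0.0005 -0.0005] rows 3.3104947515718655 0.04969305429536722
```

```bash
python3 -m creep '[[0,-0.13,-0.043,-0.003,0.0018,0.0005,0],[0,-0.25,-0.083,-0.006,0.0018,0.0005,0],[0,-0.35,-0.117,-0.009,0.0018,0.0005,0],[0,-0.42,-0.14,-0.009,0.0018,0.0005,0],[0,-0.4364,-0.1455,-0.009,0.0018,0.0005,0]]'; python3 -m creep '[[0,-0.0,0,0,0,0,0],[0,0,0,0,0,0,0],[0,0,0,0,0,0,0]]'; python3 h.py .5279 .0251 .13 191.65; python3 - <<'E'
from h import *
snap('wrist','wc2')
E
```

```text
time_s: 8.15
tcp_pos: [0.5269, 0.028, 0.1772]
ee_rot: [[0.204, -0.979, -0.005], [-0.979, -0.204, -0.001], [-0.0, 0.005, -1.0]]
wrist_force: [0.3, -0.7, -3.1]
gripper_width: 0.206
time_s: 8.4
tcp_pos: [0.5258, 0.027, 0.1756]
ee_rot: [[0.203, -0.979, -0.008], [-0.979, -0.203, -0.002], [-0.0, 0.008, -1.0]]
wrist_force: [-0.6, 0.7, -3.7]
gripper_width: 0.201
t 8.4 tcp [0.5258 0.027  0.1756] yawy -168.31 tilt 0.48 w 0.201 F [-0.6  0.7 -3.7]
ROW [ 0.0077 -0.0069  0.152 ] [0.0027 0.0001 0.0002] rows 1.0959717857583753 0.06689280090220834
```

View pics/wc2.png

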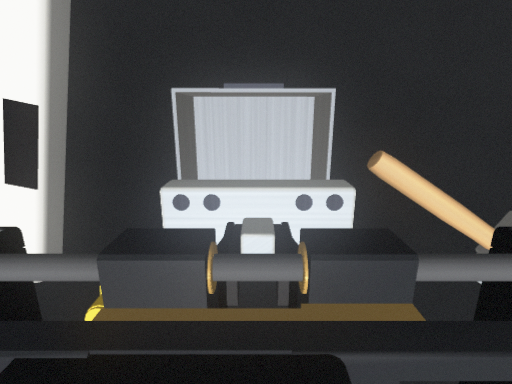

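The block hangs square in the grip. Its far top edge spans (162–353, ~183), with the box opening right ahead. I'll check the in-hand offset by projection.

```bash
python3 - <<'E'
from h import *
s=r.sense(); R=s['ee_rot'];t=s['tcp_pos']
for z in (.0205,.0445):
    print(proj('wrist',np.array([[.031,-.058,z],[.031,.058,z]])@R.T+t,s).round(1))
im=cv2.imread('pics/wc2.png')
c=cv2.resize(im[80:260,150:365],None,fx=3.5,fy=3.5,interpolation=cv2.INTER_CUBIC)
for z in (.0205,.0445):
    q=proj('wrist',np.array([[.031,-.058,z],[.031,.058,z]])@R.T+t,s)
    cv2.polylines(c,[((q-[150,80]+.5)*3.5).astype(np.int32)],False,(0,0,255),1)
for Q in place('box',.5291,.0192,101.65)[:2]: cv2.polylines(c,[((proj('wrist',Q,s)-[150,80]+.5)*3.5).astype(np.int32)],True,(0,255,0),1)
cv2.imwrite('pics/wc2f.png',c)
E
```

```text
[[155.7 186.7]
 [355.9 186.9]]
[[167.8 177.6]
 [344.2 177.7]]
```

View pics/wc2f.png

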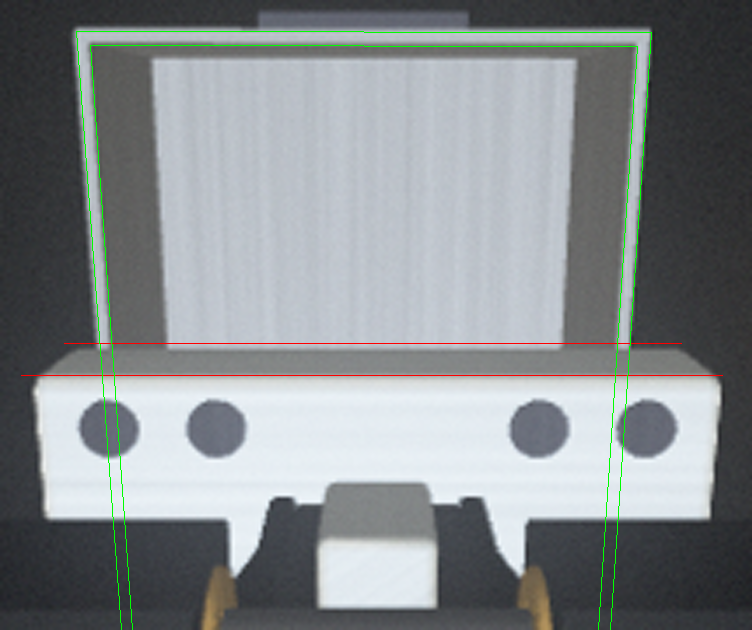

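```bash
python3 -m creep '[[0,0.004,-0.005,0.03,0.0027,0,0],[0,0.0077,-0.0103,0.07,0.0027,0,0],[0,0.0077,-0.0103,0.11,0.0027,0,0],[0,0.0077,-0.0103,0.12,0.0027,0,0],[0,0.0077,-0.0103,0.12,0.0027,0,0]]'; python3 h.py .5289 .0253 .06 191.65; python3 - <<'E'
from h import *
s=r.sense(); R=s['ee_rot'];t=s['tcp_pos']
im=snap('wrist','wc3')
c=cv2.resize(im[80:260,150:365],None,fx=3.5,fy=3.5,interpolation=cv2.INTER_CUBIC)
for Q in place('box',.5291,.0192,101.65)[:2]: cv2.polylines(c,[((proj('wrist',Q,s)-[150,80]+.5)*3.5).astype(np.int32)],True,(0,255,0),1)
cv2.imwrite('pics/wc3f.png',c)
E
```

```text
time_s: 8.87
tcp_pos: [0.5285, 0.0239, 0.1391]
ee_rot: [[0.201, -0.98, -0.002], [-0.98, -0.201, -0.0], [0.0, 0.002, -1.0]]
wrist_force: [-0.6, 0.2, -3.2]
gripper_width: 0.201
t 8.87 tcp [0.5285 0.0239 0.1391] yawy -168.43 tilt 0.09 w 0.201 F [-0.6  0.2 -3.2]
ROW [-0.0043 -0.0027  0.2635] [ 0.0005 -0.     -0.0005] rows 1.8963657873292452 0.017198028154285724
```

View pics/wc3f.png

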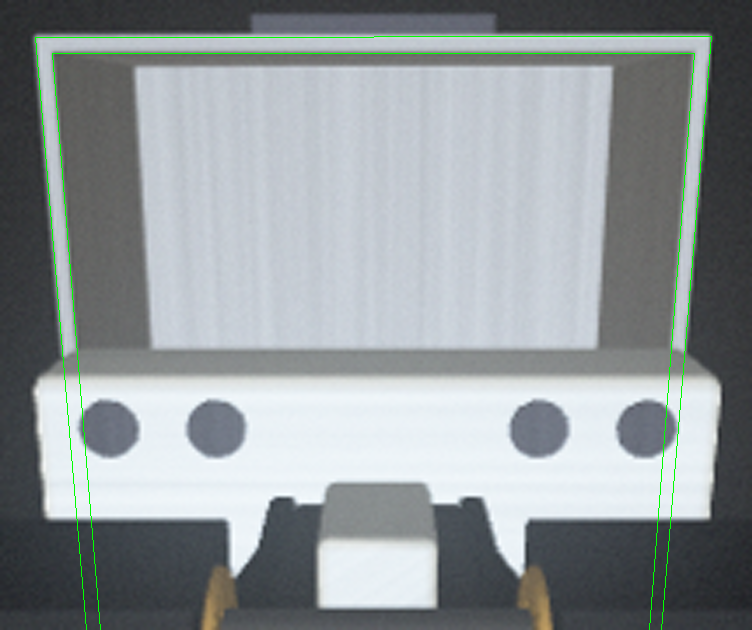

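```bash
python3 -m creep '[[0,-0.004,-0.0045,0.04,0.0005,0,0],[0,-0.004,-0.0045,0.09,0.0005,0,0],[0,-0.004,-0.0045,0.14,0.0005,0,0],[0,-0.004,-0.0045,0.18,0.0005,0,0],[0,-0.004,-0.0045,0.2,0.0005,0,0]]'; python3 h.py .5288 .0252 .0475 191.65; python3 - <<'E'
from h import *
snap('wrist','wc4')
E
```

```text
time_s: 9.33
tcp_pos: [0.5237, 0.0231, 0.0827]
ee_rot: [[0.2, -0.98, -0.011], [-0.98, -0.2, -0.004], [0.002, 0.012, -1.0]]
wrist_force: [-40.0, 1.3, 75.1]
gripper_width: 0.294
t 9.33 tcp [0.5237 0.0231 0.0827] yawy -168.44 tilt 0.7 w 0.294 F [-40.    1.3  75.1]
ROW [-0.0036 -0.0193  0.1171] [ 0.0038 -0.0006 -0.0005] rows 0.8545448306462307 0.0984863916443912
```

View pics/wc4.png

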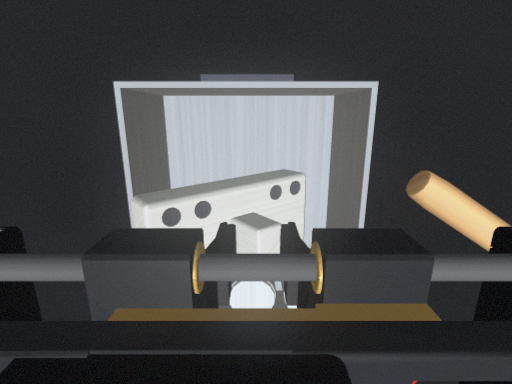

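The lowering went wrong. At TCP z = 0.083 the wrist force is 75 N upward and −40 N in x. The block is tilted in the grip with its left side up, caught on the wall at the left of the picture. I'll raise it at once, gently, and look again.

```bash
python3 - <<'E'
from h import *
s=r.sense(); np.savez('wc4.npz',**s)
im=cv2.imread('pics/wc4.png')
for Q in place('box',.5291,.0192,101.65)[:2]: cv2.polylines(im,[(proj('wrist',Q,s)+.5).astype(np.int32)],True,(0,255,0),1)
cv2.imwrite('pics/wc4f.png',im)
E
python3 -m creep '[[0,0,0,-0.02,0,0,0],[0,0,0,-0.06,0,0,0],[0,0,0,-0.1,0,0,0],[0,0,0,-0.14,0,0,0],[0,0,0,-0.18,0,0,0]]'; python3 - <<'E'
from h import *
snap('wrist','wc5'); snap('side','s5')
E
```

```text
time_s: 9.8
tcp_pos: [0.5249, 0.0231, 0.1389]
ee_rot: [[0.201, -0.98, -0.01], [-0.98, -0.201, -0.005], [0.002, 0.011, -1.0]]
wrist_force: [0.2, -0.4, -3.3]
gripper_width: 0.22
```

View pics/wc4f.png

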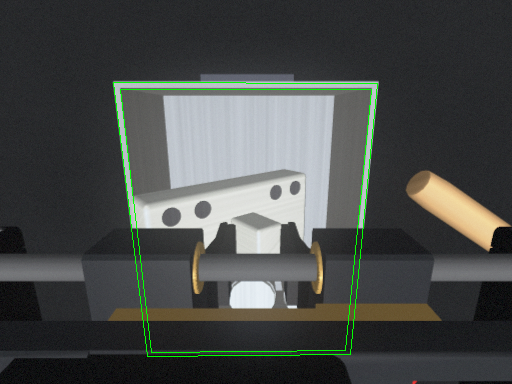

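View pics/wc5.png

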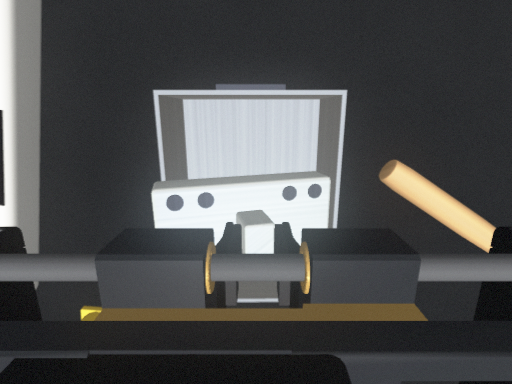

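View pics/s5.png

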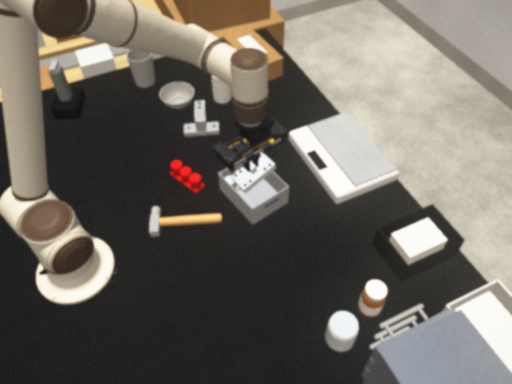

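```bash
python3 - <<'E'
from h import *
im=cv2.imread('pics/s5.png')
cv2.imwrite('pics/s5c.png',cv2.resize(im[110:230,195:305],None,fx=6,fy=5,interpolation=cv2.INTER_CUBIC))
im=snap('wrist','wc6')
cv2.imwrite('pics/wc6c.png',cv2.resize(im[80:330,140:370],None,fx=3,fy=2.4,interpolation=cv2.INTER_CUBIC))
s=r.sense();print(s['tcp_pos'],s['gripper_width'],s['wrist_force'],s['moment'])
E
```

```text
[0.52541176 0.0234756  0.13876229] 0.2174695866629395 [-0.20540158  0.13830182 -4.64829087] [ 0.08906288 -0.01192564  0.0288505 ]
```

View pics/s5c.png

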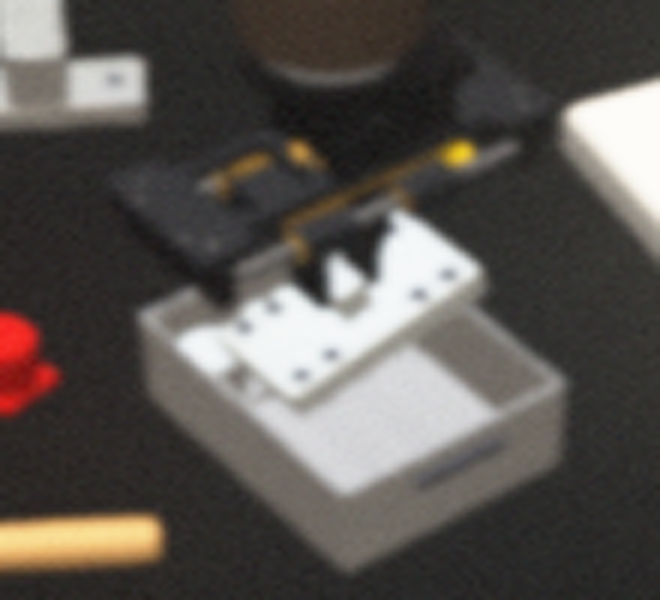

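View pics/wc6c.png

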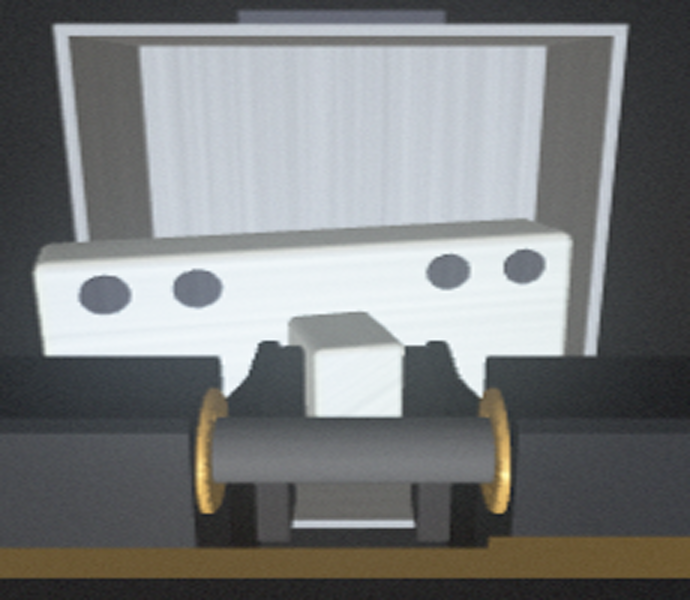

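The +x-world side of the block is still tilted up about 10°. I'll put it down on open table, re-grip it flat and retry with small, settled steps.

```bash
python3 -m creep '[[0,0,0,-0.05,0,0,0],[0,0,0,-0.12,0,0,0],[0,0,0,-0.16,0,0,0],[0,0,0,-0.16,0,0,0]]'; python3 h.py .49 -.2 .18 201
```

```text
time_s: 10.28
tcp_pos: [0.5274, 0.0239, 0.189]
ee_rot: [[0.201, -0.98, -0.003], [-0.98, -0.201, -0.003], [0.002, 0.003, -1.0]]
wrist_force: [-0.0, -0.3, -3.3]
gripper_width: 0.218
t 10.28 tcp [0.5274 0.0239 0.189 ] yawy -168.4 tilt 0.22 w 0.218 F [-0.  -0.3 -3.3]
ROW [0.7058 0.2722 0.0324] [ 0.0011 -0.0005 -0.0522] rows 5.447444550648151 1.31283467508426
```

```bash
python3 -m creep '[[0,0.1,0.04,0,0,0,-0.01],[0,0.22,0.085,0,0,0,-0.02],[0,0.34,0.13,0,0,0,-0.03],[0,0.46,0.177,0,0,0,-0.04],[0,0.58,0.224,0,0,0,-0.05]]'; python3 -m creep '[[0,0.06,0.024,0.06,0,0,0],[0,0.1,0.04,0.12,0,0,0],[0,0.12,0.048,0.18,0,0,0],[0,0.12,0.048,0.24,0,0,0],[0,0.12,0.048,0.27,0,0,0]]';python3 -m creep '[[0,0,0,0.0,0,0,0],[0,0,0,0,0,0,0]]'; python3 h.py .49 -.2 .07 201
```

```text
time_s: 10.7
tcp_pos: [0.4952, -0.1614, 0.188]
ee_rot: [[0.354, -0.935, -0.005], [-0.935, -0.354, -0.002], [-0.0, 0.006, -1.0]]
wrist_force: [1.3, -0.7, -4.2]
gripper_width: 0.213
time_s: 11.12
tcp_pos: [0.4913, -0.2006, 0.1032]
ee_rot: [[0.351, -0.936, -0.012], [-0.936, -0.351, -0.0], [-0.004, 0.011, -1.0]]
wrist_force: [-0.7, 0.4, -2.9]
gripper_width: 0.213
time_s: 11.28
tcp_pos: [0.4902, -0.2004, 0.1018]
ee_rot: [[0.351, -0.936, -0.016], [-0.936, -0.351, 0.0], [-0.006, 0.015, -1.0]]
wrist_force: [1.2, -0.1, -3.5]
gripper_width: 0.215
t 11.28 tcp [ 0.4902 -0.2004  0.1018] yawy -159.43 tilt 0.91 w 0.215 F [ 1.2 -0.1 -3.5]
ROW [-0.0008 -0.0015  0.1061] [ 0.0047  0.0018 -0.0024] rows 0.7631143752027083 0.14097473701547333
```

```bash
python3 -m creep '[[0,0,0,0.04,0.0047,0.0018,-0.002],[0,0,0,0.07,0.0047,0.0018,-0.002],[0,0,0,0.09,0.0047,0.0018,-0.002],[0,0,0,0.106,0.0047,0.0018,-0.002]]';python3 -m creep '[[0,0,0,0.01,0,0,0],[0,0,0,0.02,0,0,0],[0,0,0,0.03,0,0,0]]'; python3 - <<'E'
from h import *
snap('wrist','wd1')
E
```

```text
time_s: 11.62
tcp_pos: [0.4899, -0.2002, 0.0699]
ee_rot: [[0.358, -0.934, 0.0], [-0.934, -0.358, -0.0], [0.0, 0.0, -1.0]]
wrist_force: [-0.0, 3.1, 2.2]
gripper_width: 0.213
time_s: 11.87
tcp_pos: [0.4936, -0.2003, 0.0628]
ee_rot: [[0.359, -0.933, 0.008], [-0.933, -0.359, -0.002], [0.004, -0.007, -1.0]]
wrist_force: [3.9, 2.6, 4.1]
gripper_width: 0.199
```

View pics/wd1.png

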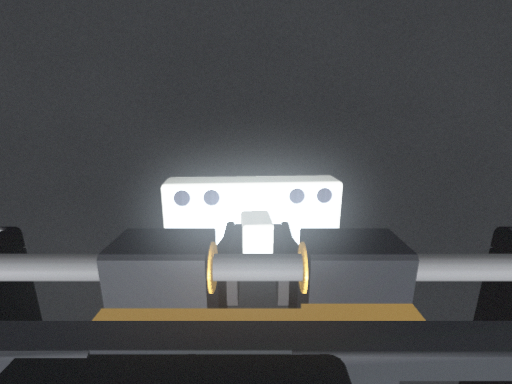

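```bash
python3 -m creep '[[0.4,0,0,0,0,0,0],[0.4,0,0,0,0,0,0],[0.4,0,0,0,0,0,0],[0.4,0,0,0,0,0,0],[0.4,0,0,0,0,0,0]]'; python3 -m creep '[[0.6,0,0,-0.1,0,0,0],[0.6,0,0,-0.2,0,0,0],[0.6,0,0,-0.3,0,0,0],[0.6,0,0,-0.4,0,0,0],[0.6,0,0,-0.4,0,0,0]]'; python3 h.py .485 -.17 .2 201
```

```text
time_s: 12.33
tcp_pos: [0.4918, -0.2005, 0.0616]
ee_rot: [[0.358, -0.934, 0.004], [-0.934, -0.358, -0.001], [0.002, -0.003, -1.0]]
wrist_force: [0.5, 0.4, 0.2]
gripper_width: 0.386
time_s: 12.75
tcp_pos: [0.4944, -0.2014, 0.188]
ee_rot: [[0.36, -0.933, 0.016], [-0.933, -0.36, -0.004], [0.01, -0.013, -1.0]]
wrist_force: [0.6, 0.5, 0.6]
gripper_width: 0.586
t 12.75 tcp [ 0.4944 -0.2014  0.188 ] yawy -158.91 tilt 0.93 w 0.586 F [0.6 0.5 0.6]
ROW [-0.1085 -0.0088 -0.041 ] [-0.0042 -0.0031  0.0005] rows 0.8366593534232589 0.1304277928109518
```

```bash
python3 -m creep '[[0.6,-0.1085,-0.009,-0.1,-0.0042,-0.0031,0],[0.6,-0.1085,-0.009,-0.2,-0.0042,-0.0031,0],[0.6,-0.1085,-0.009,-0.2,-0.0042,-0.0031,0],[0.6,-0.1085,-0.009,-0.2,-0.0042,-0.0031,0],[0.6,-0.1085,-0.009,-0.2,-0.0042,-0.0031,0]]'; python3 - <<'E'
from h import *
for i in range(4): r.capture('wrist')
s=r.sense(); im=snap('wrist','wd2'); print(s['tcp_pos'],s['joint_velocities'].round(2))
d=r.outline_of('wrist','case_center')[0]
l,t,rr,b=(np.array(d['rect'])*[512,384,512,384]).astype(int); print(d['score'],l,t,rr,b)
g=im.max(2); roi=np.zeros(g.shape,bool); roi[t-8:b+8,l-8:rr+8]=1
n,lab,st,_=cv2.connectedComponentsWithStats(((g>150)&roi).astype(np.uint8)); k=1+st[1:,4].argmax()
mask=cv2.morphologyEx(np.where(lab==k,1.,0.),cv2.MORPH_CLOSE,np.ones((9,9)))
x,f,a=fit('case',(.492,-.2,111),mask,'wrist',s); print(x,f,a)
x0,y0=l-15,t-15
c=cv2.resize(im[y0:b+15,x0:rr+15],None,fx=5,fy=5,interpolation=cv2.INTER_CUBIC)
for Q in place('case',*x):
    cv2.polylines(c,[((proj('wrist',Q,s)-[x0,y0]+.5)*5).astype(np.int32)],True,(0,0,255),1)
cv2.imwrite('pics/wd2f.png',c)
E
```

```text
time_s: 13.17
tcp_pos: [0.4837, -0.1696, 0.2471]
ee_rot: [[0.359, -0.933, -0.001], [-0.933, -0.359, 0.001], [-0.001, 0.001, -1.0]]
wrist_force: [0.6, -0.1, 0.2]
gripper_width: 0.605
[ 0.48364869 -0.16995015  0.24631005] [-0.04 -0.02  0.46  0.22 -0.05 -0.13]
0.93 210 118 307 169
[  0.49251626  -0.19920125 111.42356806] 133.21568627450978 4692.0
```

View pics/wd2f.png

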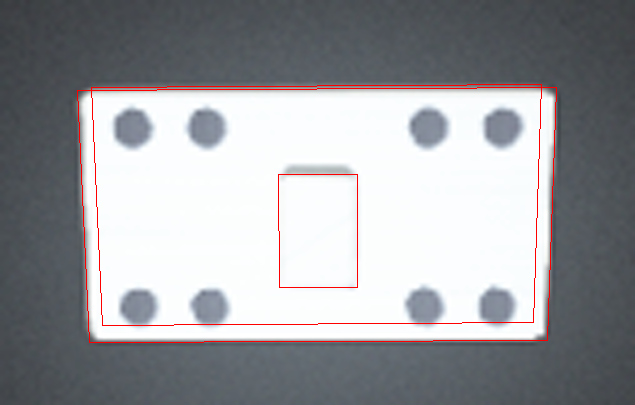

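```bash
python3 h.py .4925 -.1992 .09 201.4
```

```text
t 13.47 tcp [ 0.484  -0.1699  0.2467] yawy -158.94 tilt 0.13 w 0.6 F [ 0.5  0.3 -0.7]
ROW [0.1018 0.0075 0.5223] [ 0.0006  0.0003 -0.0019] rows 3.8285710016779175 0.050784336513168875
```

```bash
python3 -m creep '[[0.6,0.05,0.007,0.12,0,0,0],[0.6,0.1,0.0075,0.25,0,0,0],[0.6,0.102,0.0075,0.38,0,0,-0.002],[0.6,0.102,0.0075,0.48,0,0,-0.002],[0.6,0.102,0.0075,0.51,0,0,-0.002]]'; python3 h.py .4925 -.1992 .05 201.4
```

```text
time_s: 13.88
tcp_pos: [0.4888, -0.1991, 0.0884]
ee_rot: [[0.363, -0.932, -0.013], [-0.932, -0.363, 0.002], [-0.007, 0.011, -1.0]]
wrist_force: [-0.2, 0.7, -0.5]
gripper_width: 0.597
t 13.88 tcp [ 0.4888 -0.1991  0.0884] yawy -158.69 tilt 0.75 w 0.597 F [-0.2  0.7 -0.5]
ROW [ 0.0058 -0.0128  0.1278] [ 0.0036  0.0021 -0.0005] rows 0.9247426343741127 0.10562574628325137
```

```bash
python3 -m creep '[[0.5,0.005,-0.012,0.03,0.0036,0.0021,0],[0.5,0.0058,-0.0128,0.07,0.0036,0.0021,0],[0.5,0.0058,-0.0128,0.1,0.0036,0.0021,0],[0.5,0.0058,-0.0128,0.12,0.0036,0.0021,0],[0.5,0.0058,-0.0128,0.128,0.0036,0.0021,0]]'; python3 h.py .4925 -.1992 .043 201.4
```

```text
time_s: 14.3
tcp_pos: [0.4926, -0.1992, 0.0497]
ee_rot: [[0.364, -0.932, -0.0], [-0.932, -0.364, -0.0], [-0.0, 0.0, -1.0]]
wrist_force: [-0.4, 0.6, 0.1]
gripper_width: 0.504
t 14.3 tcp [ 0.4926 -0.1992  0.0497] yawy -158.68 tilt 0.02 w 0.504 F [-0.4  0.6  0.1]
ROW [-0.0001  0.0004  0.0223] [ 0.0001  0.     -0.0004] rows 0.16071054088214168 0.011138103282752722
```

```bash
python3 -m creep '[[0.5,0,0,0.012,0,0,0],[0.5,0,0,0.022,0,0,0],[0.5,0,0,0.022,0,0,0]]'; python3 -m creep '[[0,0,0,0,0,0,0],[0,0,0,0,0,0,0],[0,0,0,0,0,0,0],[0,0,0,0,0,0,0],[0,0,0,0,0,0,0]]'; python3 -m creep '[[0,0,0,0,0,0,0],[0,0,0,0,0,0,0],[0,0,0,0,0,0,0]]'; python3 h.py .4908 -.304 .0435 201.25
```

```text
time_s: 14.55
tcp_pos: [0.4926, -0.1992, 0.0431]
ee_rot: [[0.363, -0.932, -0.0], [-0.932, -0.363, 0.0], [-0.0, 0.0, -1.0]]
wrist_force: [-0.4, 0.3, 0.5]
gripper_width: 0.498
time_s: 14.97
tcp_pos: [0.4929, -0.1992, 0.0433]
ee_rot: [[0.364, -0.932, 0.001], [-0.932, -0.364, -0.0], [0.0, -0.0, -1.0]]
wrist_force: [1.1, 1.5, 0.3]
gripper_width: 0.207
time_s: 15.22
tcp_pos: [0.4929, -0.1992, 0.0433]
ee_rot: [[0.364, -0.932, 0.0], [-0.932, -0.364, -0.0], [0.0, -0.0, -1.0]]
wrist_force: [-0.1, -0.0, -1.3]
gripper_width: 0.202
t 15.22 tcp [ 0.4929 -0.1992  0.0433] yawy -158.68 tilt 0.03 w 0.202 F [-0.1 -0.  -1.3]
ROW [ 0.323   0.1335 -0.0007] [-0.0001 -0.0001  0.0004] rows 2.5141158869573164 0.010844874136329806
```

```bash
python3 -m creep '[[0,0,0,-0.03,0,0,0],[0,0,0,-0.08,0,0,0],[0,0,0,-0.15,0,0,0],[0,0,0,-0.23,0,0,0],[0,0,0,-0.31,0,0,0]]';  python3 -m creep '[[0,0,0,-0.05,0,0,0],[0,0,0,-0.1,0,0,0],[0,0,0,-0.13,0,0,0],[0,0,0,-0.13,0,0,0]]'; python3 h.py .5279 .0251 .175 191.65
```

```text
time_s: 15.63
tcp_pos: [0.4918, -0.199, 0.1369]
ee_rot: [[0.363, -0.932, -0.002], [-0.932, -0.363, 0.001], [-0.001, 0.002, -1.0]]
wrist_force: [0.5, 0.5, -2.9]
gripper_width: 0.204
time_s: 15.97
tcp_pos: [0.4927, -0.1991, 0.1781]
ee_rot: [[0.363, -0.932, 0.002], [-0.932, -0.363, -0.0], [0.001, -0.002, -1.0]]
wrist_force: [0.9, -0.5, -3.0]
gripper_width: 0.2
t 15.97 tcp [ 0.4927 -0.1991  0.1781] yawy -158.69 tilt 0.13 w 0.2 F [ 0.9 -0.5 -3. ]
ROW [-0.6536 -0.3809  0.0107] [-0.0007 -0.0002  0.0537] rows 5.44328473715624 1.3495941564463254
```

```bash
python3 -m creep '[[0,-0.06,-0.035,0.002,0,0,0.01],[0,-0.16,-0.093,0.004,0,0,0.025],[0,-0.27,-0.157,0.006,0,0,0.04],[0,-0.38,-0.22,0.008,0,0,0.0537],[0,-0.48,-0.28,0.01,0,0,0.0537]]'; python3 h.py .5279 .0251 .175 191.65
```

```text
time_s: 16.38
tcp_pos: [0.5175, -0.0328, 0.1738]
ee_rot: [[0.2, -0.98, -0.001], [-0.98, -0.2, -0.0], [-0.0, 0.001, -1.0]]
wrist_force: [1.0, 0.5, -3.3]
gripper_width: 0.206
t 16.38 tcp [ 0.5175 -0.0328  0.1738] yawy -168.48 tilt 0.04 w 0.206 F [ 1.   0.5 -3.3]
ROW [-0.1823 -0.0725 -0.004 ] [ 0.0002  0.     -0.0007] rows 1.4118250669124632 0.018935770619028087
```

```bash
python3 -m creep '[[0,-0.08,-0.032,-0.002,0,0,-0.0007],[0,-0.13,-0.052,-0.004,0,0,-0.0007],[0,-0.16,-0.064,-0.004,0,0,-0.0007],[0,-0.18,-0.072,-0.004,0,0,-0.0007],[0,-0.182,-0.0725,-0.004,0,0,-0.0007]]'; python3 -m creep '[[0,0,0,0,0,0,0],[0,0,0,0,0,0,0],[0,0,0,0,0,0,0]]'; python3 h.py .5279 .0251 .175 191.65
```

```text
time_s: 16.8
tcp_pos: [0.5277, 0.0255, 0.1742]
ee_rot: [[0.202, -0.979, -0.002], [-0.979, -0.202, -0.0], [-0.0, 0.002, -1.0]]
wrist_force: [0.3, -0.5, -3.5]
gripper_width: 0.204
time_s: 17.05
tcp_pos: [0.5274, 0.0244, 0.174]
ee_rot: [[0.201, -0.98, -0.003], [-0.98, -0.201, -0.001], [-0.0, 0.003, -1.0]]
wrist_force: [0.2, -0.2, -2.9]
gripper_width: 0.203
t 17.05 tcp [0.5274 0.0244 0.174 ] yawy -168.41 tilt 0.16 w 0.203 F [ 0.2 -0.2 -2.9]
ROW [-0.0018 -0.0022 -0.0033] [ 0.0009  0.     -0.0003] rows 0.03112916372326667 0.023364442655082335
```

```bash
python3 -m creep '[[0,-0.0018,-0.0022,0.03,0.0009,0,0],[0,-0.0018,-0.0022,0.07,0.0009,0,0],[0,-0.0018,-0.0022,0.11,0.0009,0,0],[0,-0.0018,-0.0022,0.14,0.0009,0,0],[0,-0.0018,-0.0022,0.155,0.0009,0,0]]'; python3 h.py .5279 .0251 .127 191.65; python3 -m creep '[[0,0,0,0,0,0,0],[0,0,0,0,0,0,0],[0,0,0,0,0,0,0]]'; python3 h.py .5279 .0251 .127 191.65; python3 - <<'E'
from h import *
s=r.sense(); im=snap('wrist','we1'); si=snap('side','se1')
print(s['tcp_pos'])
c=cv2.resize(im[80:260,140:375],None,fx=3.3,fy=3.3,interpolation=cv2.INTER_CUBIC)
for Q in place('box',.5291,.0192,101.65)[:2]: cv2.polylines(c,[((proj('wrist',Q,s)-[140,80]+.5)*3.3).astype(np.int32)],True,(0,255,0),1)
cv2.imwrite('pics/we1c.png',c)
c=cv2.resize(si[110:230,195:305],None,fx=6,fy=5,interpolation=cv2.INTER_CUBIC)
for Q in place('box',.5291,.0192,101.65): cv2.polylines(c,[((proj('side',Q)-[195,110]+.5)*[6,5]).astype(np.int32)],True,(0,255,0),1)
R=s['ee_rot'];t=s['tcp_pos']
for z in (.0193,.0433):
    Q=rect(-.031,.031,-.058,.058,z)@R.T+t
    cv2.polylines(c,[((proj('side',Q)-[195,110]+.5)*[6,5]).astype(np.int32)],True,(0,0,255),1)
cv2.imwrite('pics/se1c.png',c)
E
```

```text
time_s: 17.47
tcp_pos: [0.5268, 0.0244, 0.1258]
ee_rot: [[0.2, -0.98, -0.003], [-0.98, -0.2, -0.001], [0.0, 0.003, -1.0]]
wrist_force: [-0.7, 0.6, -3.2]
gripper_width: 0.202
t 17.47 tcp [0.5268 0.0244 0.1258] yawy -168.46 tilt 0.16 w 0.202 F [-0.7  0.6 -3.2]
ROW [-0.0016 -0.0042 -0.0041] [ 0.0009 -0.     -0.0006] rows 0.043523871004438844 0.027093430233853827
time_s: 17.72
tcp_pos: [0.5272, 0.0244, 0.1261]
ee_rot: [[0.2, -0.98, -0.002], [-0.98, -0.2, -0.001], [0.0, 0.002, -1.0]]
wrist_force: [-0.4, 0.3, -3.2]
gripper_width: 0.203
t 17.72 tcp [0.5272 0.0244 0.1261] yawy -168.46 tilt 0.11 w 0.203 F [-0.4  0.3 -3.2]
ROW [-0.0019 -0.0028 -0.0029] [ 0.0006 -0.0001 -0.0006] rows 0.032471366957479895 0.021897910166461976
[0.52717754 0.02436909 0.12611836]
```

View pics/we1c.png

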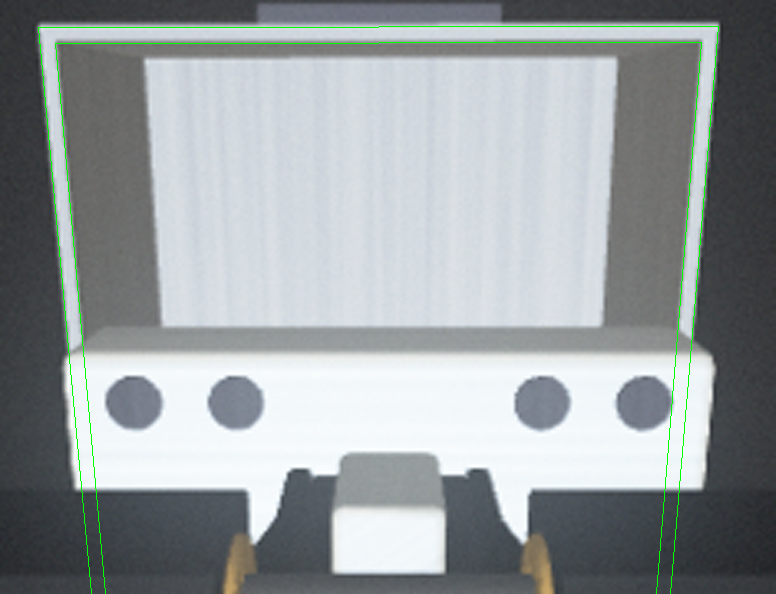

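View pics/se1c.png

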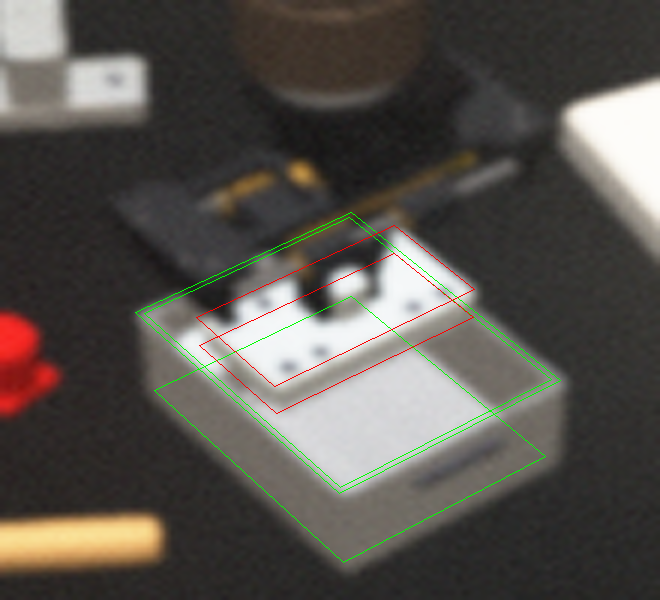

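```bash
python3 -m creep '[[0,-0.0019,-0.0035,0.01,0.0006,0,-0.0006],[0,-0.0019,-0.0035,0.02,0.0006,0,-0.0006],[0,-0.0019,-0.0035,0.027,0.0006,0,-0.0006],[0,-0.0019,-0.0035,0.027,0.0006,0,-0.0006]]'; python3 h.py .5281 .0252 .11 191.65; python3 - <<'E'
from h import *
s=r.sense(); im=snap('wrist','we2')
c=cv2.resize(im[80:260,140:375],None,fx=3.3,fy=3.3,interpolation=cv2.INTER_CUBIC)
cv2.imwrite('pics/we2c.png',c)
E
```

```text
time_s: 18.15
tcp_pos: [0.5277, 0.0252, 0.1177]
ee_rot: [[0.202, -0.979, -0.001], [-0.979, -0.202, -0.0], [0.0, 0.001, -1.0]]
wrist_force: [0.6, 0.4, -3.7]
gripper_width: 0.199
t 18.15 tcp [0.5277 0.0252 0.1177] yawy -168.35 tilt 0.04 w 0.199 F [ 0.6  0.4 -3.7]
ROW [ 0.0004 -0.0013  0.0256] [ 0.0002 -0.     -0.    ] rows 0.184594050563794 0.005495520241109862
```

View pics/we2c.png

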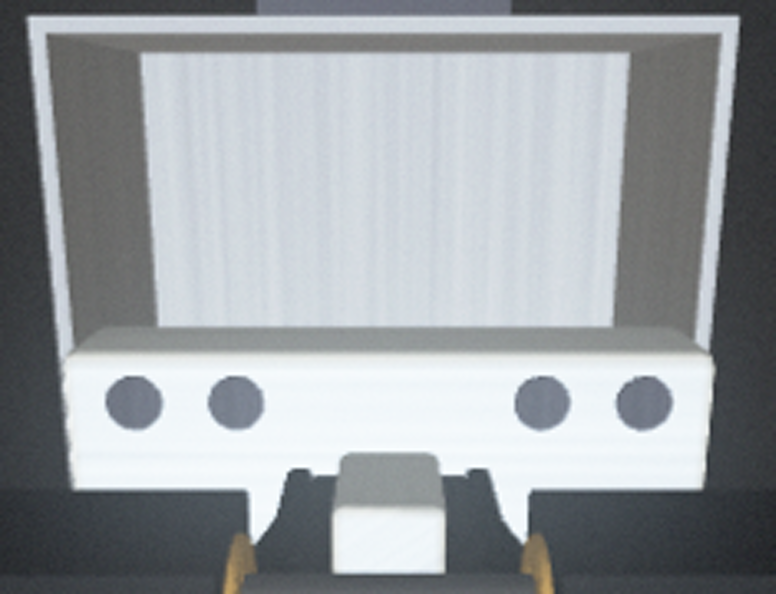

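```bash
python3 -m creep '[[0,0,-0.004,0,0,0,0],[0,0,-0.004,0.01,0,0,0],[0,0,-0.004,0.02,0,0,0],[0,0,-0.004,0.02,0,0,0]]'; python3 h.py .5289 .0252 .1 191.65; python3 - <<'E'
from h import *
s=r.sense(); im=snap('wrist','we3')
c=cv2.resize(im[80:260,140:375],None,fx=3.3,fy=3.3,interpolation=cv2.INTER_CUBIC)
cv2.imwrite('pics/we3c.png',c)
E
```

```text
time_s: 18.53
tcp_pos: [0.5286, 0.0254, 0.1111]
ee_rot: [[0.202, -0.979, -0.002], [-0.979, -0.202, -0.0], [0.0, 0.002, -1.0]]
wrist_force: [-0.3, -0.8, -3.5]
gripper_width: 0.206
t 18.53 tcp [0.5286 0.0254 0.1111] yawy -168.36 tilt 0.11 w 0.206 F [-0.3 -0.8 -3.5]
ROW [ 0.0008 -0.0011  0.0371] [ 0.0006 -0.     -0.0001] rows 0.26677843215306696 0.014879903528155538
```

View pics/we3c.png

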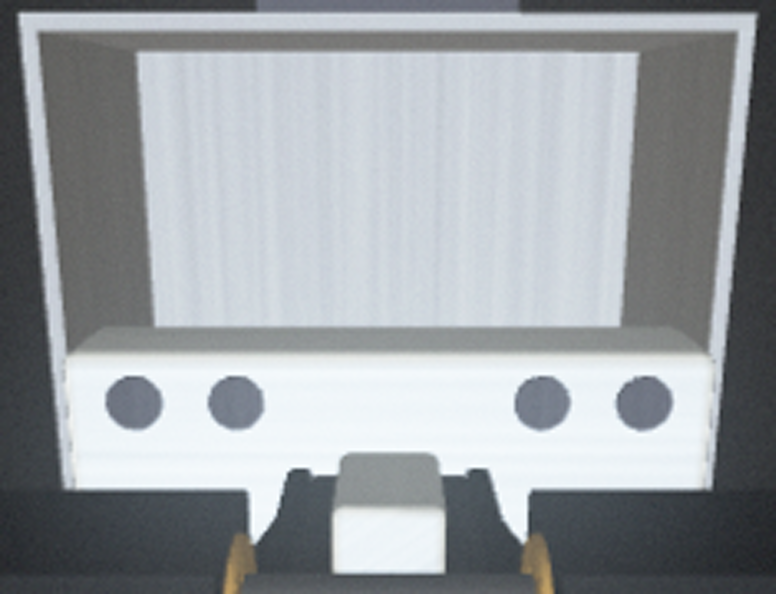

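```bash
python3 -m creep '[[0,0.0,-0.002,0.012,0.0006,0,0],[0,0,-0.002,0.025,0.0006,0,0],[0,0,-0.002,0.037,0.0006,0,0],[0,0,-0.002,0.04,0.0006,0,0]]'; python3 h.py .5289 .0252 .08 191.65; python3 - <<'E'
from h import *
s=r.sense(); im=snap('wrist','we4')
c=cv2.resize(im[80:260,130:385],None,fx=3.1,fy=3.1,interpolation=cv2.INTER_CUBIC)
cv2.imwrite('pics/we4c.png',c)
E
```

```text
time_s: 18.92
tcp_pos: [0.5287, 0.0253, 0.0984]
ee_rot: [[0.202, -0.979, -0.001], [-0.979, -0.202, -0.0], [0.0, 0.001, -1.0]]
wrist_force: [0.2, -0.8, -3.3]
gripper_width: 0.205
t 18.92 tcp [0.5287 0.0253 0.0984] yawy -168.37 tilt 0.08 w 0.205 F [ 0.2 -0.8 -3.3]
ROW [ 0.0005 -0.0007  0.0615] [ 0.0004 -0.0001 -0.0001] rows 0.44224094512312934 0.011105689585939675
```

View pics/we4c.png

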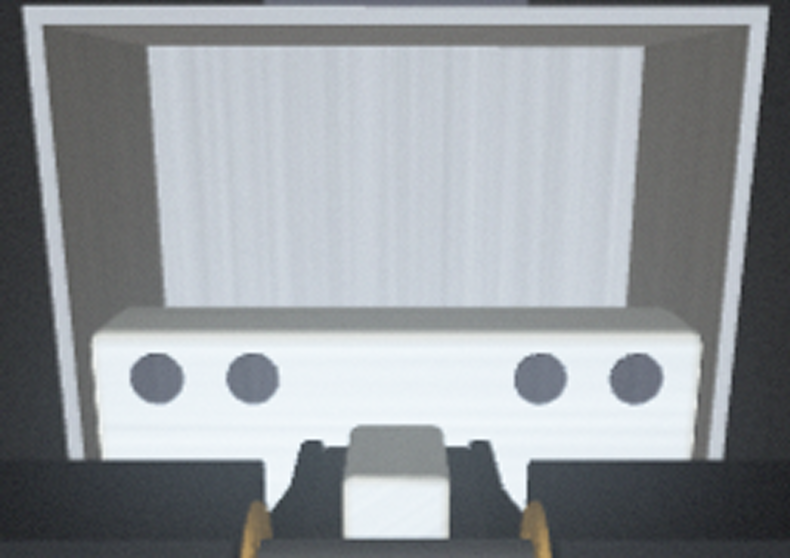

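The block is entering freely, centred between the walls (gaps about 22 and 16 zoomed px), with no contact force. Lowering on.

```bash
python3 -m creep '[[0,0,-0.001,0.015,0.0004,0,0],[0,0,-0.001,0.03,0.0004,0,0],[0,0,-0.001,0.045,0.0004,0,0],[0,0,-0.001,0.06,0.0004,0,0]]'; python3 h.py .5289 .0252 .055 191.65;
```

```text
time_s: 19.3
tcp_pos: [0.529, 0.0253, 0.08]
ee_rot: [[0.202, -0.979, -0.0], [-0.979, -0.202, -0.0], [0.0, 0.0, -1.0]]
wrist_force: [-0.5, -0.1, -2.4]
gripper_width: 0.202
t 19.3 tcp [0.529  0.0253 0.08  ] yawy -168.36 tilt 0.02 w 0.202 F [-0.5 -0.1 -2.4]
ROW [0.0004 0.0002 0.0834] [ 0.0001 -0.0001 -0.0001] rows 0.6003625708068246 0.003738562399309007
```

```bash
python3 -m creep '[[0,0,0,0.015,0,0,0],[0,0,0,0.03,0,0,0],[0,0,0,0.045,0,0,0],[0,0,0,0.06,0,0,0],[0,0,0,0.075,0,0,0]]'; python3 h.py .5289 .0252 .046 191.65;
```

```text
time_s: 19.72
tcp_pos: [0.5289, 0.0253, 0.057]
ee_rot: [[0.202, -0.979, -0.0], [-0.979, -0.202, -0.0], [0.0, 0.0, -1.0]]
wrist_force: [-0.9, 0.6, -3.7]
gripper_width: 0.206
t 19.72 tcp [0.5289 0.0253 0.057 ] yawy -168.36 tilt 0.03 w 0.206 F [-0.9  0.6 -3.7]
ROW [0.0003 0.0002 0.0368] [ 0.0001 -0.0001 -0.0001] rows 0.26451492477820193 0.004325628177552241
```

```bash
python3 -m creep '[[0,0,0,0.008,0,0,0],[0,0,0,0.016,0,0,0],[0,0,0,0.024,0,0,0],[0,0,0,0.032,0,0,0],[0,0,0,0.034,0,0,0]]'; python3 h.py .5289 .0252 .046 191.65; python3 -m creep '[[0,0,0,0,0,0,0],[0,0,0,0,0,0,0]]'
```

```text
time_s: 20.13
tcp_pos: [0.5288, 0.0253, 0.0465]
ee_rot: [[0.202, -0.979, -0.001], [-0.979, -0.202, -0.001], [0.0, 0.001, -1.0]]
wrist_force: [-0.7, 0.0, -3.4]
gripper_width: 0.199
t 20.13 tcp [0.5288 0.0253 0.0465] yawy -168.37 tilt 0.05 w 0.199 F [-0.7  0.  -3.4]
ROW [ 0.0004 -0.0002  0.0017] [ 0.0002 -0.0001 -0.0001] rows 0.012554352357306864 0.006760347006066509
time_s: 20.3
tcp_pos: [0.5289, 0.0253, 0.0466]
ee_rot: [[0.202, -0.979, -0.0], [-0.979, -0.202, -0.0], [0.0, 0.001, -1.0]]
wrist_force: [0.2, -0.4, -3.8]
gripper_width: 0.204
```

```bash
python3 -m creep '[[0,0,0,0.003,0,0,0],[0,0,0,0.005,0,0,0],[0,0,0,0.005,0,0,0]]'
```

```text
time_s: 20.55
tcp_pos: [0.5291, 0.0253, 0.0463]
ee_rot: [[0.202, -0.979, 0.0], [-0.979, -0.202, -0.001], [0.001, -0.0, -1.0]]
wrist_force: [-2.2, 0.6, 5.3]
gripper_width: 0.207
```

The block is on the floor (+5 N). Releasing it and rising.

```bash
python3 -m creep '[[0.45,0,0,0,0,0,0],[0.45,0,0,0,0,0,0],[0.45,0,0,0,0,0,0],[0.45,0,0,0,0,0,0],[0.45,0,0,0,0,0,0]]';  python3 -m creep '[[0.45,0,0,-0.05,0,0,0],[0.45,0,0,-0.15,0,0,0],[0.45,0,0,-0.27,0,0,0],[0.45,0,0,-0.39,0,0,0],[0.45,0,0,-0.5,0,0,0]]'; python3 h.py .53 .015 .26 191.65
```

```text
time_s: 20.97
tcp_pos: [0.5292, 0.0254, 0.0463]
ee_rot: [[0.202, -0.979, 0.0], [-0.979, -0.202, -0.001], [0.001, -0.0, -1.0]]
wrist_force: [0.1, 1.5, 0.2]
gripper_width: 0.432
time_s: 21.38
tcp_pos: [0.5292, 0.0254, 0.1983]
ee_rot: [[0.202, -0.979, 0.001], [-0.979, -0.202, -0.001], [0.001, -0.001, -1.0]]
wrist_force: [0.7, -0.3, -0.1]
gripper_width: 0.449
t 21.38 tcp [0.5292 0.0254 0.1983] yawy -168.33 tilt 0.08 w 0.449 F [ 0.7 -0.3 -0.1]
ROW [ 0.0346  0.0041 -0.2055] [-0.0003 -0.0002  0.0001] rows 1.4993846262936255 0.011009716330463742
```

```bash
python3 -m creep '[[1,-0.05,0,-0.1,0,0,0],[1,-0.12,0,-0.2,0,0,0],[1,-0.18,0,-0.26,0,0,0],[1,-0.18,0,-0.26,0,0,0],[1,-0.18,0,-0.26,0,0,0]]'; python3 - <<'E'
from h import *
for i in range(3): r.capture('wrist')
s=r.sense(); im=snap('wrist','wf1'); print(s['tcp_pos'])
c=im[60:260,150:370].copy(); c=cv2.resize(c,None,fx=3.4,fy=3,interpolation=cv2.INTER_CUBIC)
def pl(Q,col): cv2.polylines(c,[((proj('wrist',Q,s)-[150,60]+.5)*[3.4,3]).astype(np.int32)],True,col,1)
for Q in place('box',.5291,.0192,101.65): pl(Q,(0,255,0))
for Q in place('case',.5289,.0253,101.65,.003): pl(Q,(0,0,255))
cv2.imwrite('pics/wf1c.png',c)
E
```

```text
time_s: 21.8
tcp_pos: [0.5182, 0.0791, 0.2772]
ee_rot: [[0.204, -0.979, 0.003], [-0.979, -0.204, 0.001], [-0.0, -0.003, -1.0]]
wrist_force: [0.1, -0.9, -0.0]
gripper_width: 0.743
[0.517419   0.07763313 0.27466297]
```

View pics/wf1c.png

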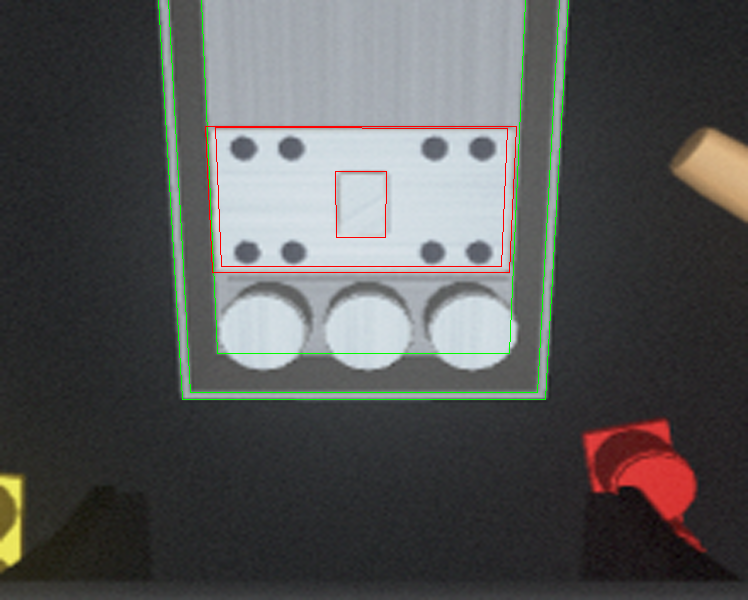

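The block lies flat beside the pots, within half a millimetre of plan. Now for the bracket.

```bash
python3 h.py .4917 .3469 .2 160.3
```

```text
t 22.0 tcp [0.5175 0.0775 0.2746] yawy -168.37 tilt 0.15 w 0.924 F [-0.4  0.3 -0.5]
ROW [-0.8971 -0.0972  0.2473] [ 0.0006 -0.0006  0.174 ] rows 6.731410565941666 4.375104099402864
```

```bash
python3 -m creep '[[1,-0.1,-0.01,0,0,0,0.03],[1,-0.23,-0.025,0,0,0,0.065],[1,-0.36,-0.039,0,0,0,0.1],[1,-0.49,-0.053,0,0,0,0.135],[1,-0.62,-0.067,0,0,0,0.174]]'; python3 h.py .4917 .3469 .2 160.3
```

```text
time_s: 22.42
tcp_pos: [0.4994, 0.2645, 0.2731]
ee_rot: [[-0.344, -0.939, -0.004], [-0.939, 0.344, -0.003], [0.004, 0.002, -1.0]]
wrist_force: [0.7, 0.8, 0.8]
gripper_width: 0.997
t 22.42 tcp [0.4994 0.2645 0.2731] yawy 159.9 tilt 0.29 w 0.997 F [0.7 0.8 0.8]
ROW [-0.2502  0.1179  0.2429] [ 0.0007 -0.0014 -0.0022] rows 2.6483886764084446 0.06855157575619476
```

```bash
python3 -m creep '[[0.8,-0.12,0.057,0.04,0.0007,-0.0014,-0.0022],[0.8,-0.2,0.095,0.1,0.0007,-0.0014,-0.0022],[0.8,-0.24,0.113,0.17,0.0007,-0.0014,-0.0022],[0.8,-0.25,0.118,0.23,0.0007,-0.0014,-0.0022],[0.8,-0.25,0.118,0.243,0.0007,-0.0014,-0.0022]]'; python3 -m creep '[[0.8,0,0,0,0,0,0],[0.8,0,0,0,0,0,0]]'; python3 h.py .4917 .3469 .1 160.3;  python3 - <<'E'
from h import *
s=r.sense(); im=snap('wrist','wg1')
for Q in place('jig',.4904,.3431,70.3): cv2.polylines(im,[(proj('wrist',Q,s)+.5).astype(np.int32)],True,(0,0,255),1)
cv2.imwrite('pics/wg1c.png',im)
E
```

```text
time_s: 22.83
tcp_pos: [0.4898, 0.346, 0.1946]
ee_rot: [[-0.337, -0.942, -0.007], [-0.942, 0.337, -0.007], [0.009, 0.004, -1.0]]
wrist_force: [-0.3, -0.2, -0.5]
gripper_width: 0.813
time_s: 23.0
tcp_pos: [0.4898, 0.3449, 0.1935]
ee_rot: [[-0.338, -0.941, -0.009], [-0.941, 0.338, -0.009], [0.011, 0.005, -1.0]]
wrist_force: [-0.0, 0.1, -0.6]
gripper_width: 0.805
t 23.0 tcp [0.4898 0.3449 0.1935] yawy 160.25 tilt 0.72 w 0.805 F [-0.   0.1 -0.6]
ROW [-0.0118 -0.0054  0.3117] [ 0.0017 -0.0036 -0.0003] rows 2.2441538618353754 0.10096815200828393
```

View pics/wg1c.png

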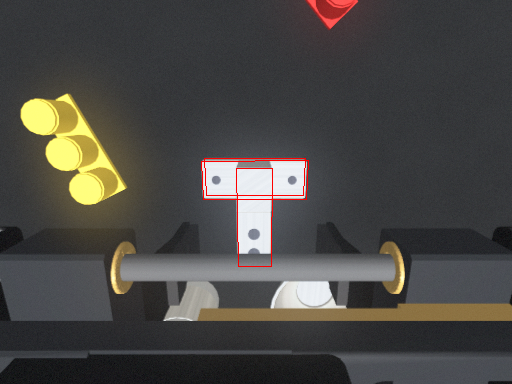

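```bash
python3 -m creep '[[0.8,-0.01,-0.005,0.06,0.0017,-0.0036,0],[0.8,-0.0118,-0.0054,0.13,0.0017,-0.0036,0],[0.8,-0.0118,-0.0054,0.2,0.0017,-0.0036,0],[0.8,-0.0118,-0.0054,0.26,0.0017,-0.0036,0],[0.8,-0.0118,-0.0054,0.3,0.0017,-0.0036,0]]';  python3 h.py .4917 .3469 .06 160.3
```

```text
time_s: 23.47
tcp_pos: [0.4927, 0.3465, 0.1044]
ee_rot: [[-0.339, -0.941, 0.002], [-0.941, 0.339, 0.002], [-0.002, -0.001, -1.0]]
wrist_force: [0.8, -0.5, -0.1]
gripper_width: 0.802
t 23.47 tcp [0.4927 0.3465 0.1044] yawy 160.18 tilt 0.16 w 0.802 F [ 0.8 -0.5 -0.1]
ROW [0.0004 0.0038 0.148 ] [-0.0004  0.0008 -0.0007] rows 1.065394782231402 0.02756895056492162
```

```bash
python3 -m creep '[[0.7,0,0.0038,0.05,-0.0004,0.0008,-0.0007],[0.7,0,0.0038,0.1,-0.0004,0.0008,-0.0007],[0.7,0,0.0038,0.14,-0.0004,0.0008,-0.0007],[0.7,0,0.0038,0.16,-0.0004,0.0008,-0.0007],[0.7,0,0.0038,0.16,-0.0004,0.0008,-0.0007]]';  python3 h.py .4917 .3469 .044 160.3
```

```text
time_s: 23.88
tcp_pos: [0.4919, 0.3464, 0.0562]
ee_rot: [[-0.338, -0.941, -0.001], [-0.941, 0.338, -0.001], [0.001, 0.0, -1.0]]
wrist_force: [-0.3, 0.6, -0.1]
gripper_width: 0.703
t 23.88 tcp [0.4919 0.3464 0.0562] yawy 160.25 tilt 0.05 w 0.703 F [-0.3  0.6 -0.1]
ROW [-0.0013  0.0013  0.0406] [ 0.0001 -0.0002 -0.0003] rows 0.2926544384193068 0.009223430584180292
```

```bash
python3 -m creep '[[0.7,0,0,0.015,0,0,0],[0.7,0,0,0.03,0,0,0],[0.7,0,0,0.041,0,0,0],[0.7,0,0,0.041,0,0,0]]';  python3 -m creep '[[0,0,0,0,0,0,0],[0,0,0,0,0,0,0],[0,0,0,0,0,0,0],[0,0,0,0,0,0,0],[0,0,0,0,0,0,0]]';python3 -m creep '[[0,0,0,0,0,0,0],[0,0,0,0,0,0,0],[0,0,0,0,0,0,0],[0,0,0,0,0,0,0]]'; python3 h.py .4917 .3469 .044 160.3
```

```text
time_s: 24.22
tcp_pos: [0.4918, 0.3462, 0.0436]
ee_rot: [[-0.338, -0.941, -0.001], [-0.941, 0.338, -0.001], [0.001, 0.001, -1.0]]
wrist_force: [-0.7, -0.7, -1.2]
gripper_width: 0.701
time_s: 24.63
tcp_pos: [0.492, 0.3463, 0.0438]
ee_rot: [[-0.338, -0.941, -0.0], [-0.941, 0.338, -0.0], [0.001, 0.0, -1.0]]
wrist_force: [3.1, -0.8, -0.3]
gripper_width: 0.41
time_s: 24.97
tcp_pos: [0.4921, 0.3463, 0.0438]
ee_rot: [[-0.338, -0.941, -0.0], [-0.941, 0.338, -0.001], [0.001, 0.0, -1.0]]
wrist_force: [1.1, 0.2, -1.2]
gripper_width: 0.389
t 24.97 tcp [0.4921 0.3463 0.0438] yawy 160.25 tilt 0.03 w 0.389 F [ 1.1  0.2 -1.2]
ROW [-0.0014  0.0021 -0.0007] [ 0.     -0.0002 -0.0003] rows 0.018761291538439803 0.008412887334343607
```

```bash
python3 -m creep '[[0,0,0,-0.03,0,0,0],[0,0,0,-0.08,0,0,0],[0,0,0,-0.15,0,0,0],[0,0,0,-0.22,0,0,0],[0,0,0,-0.29,0,0,0]]';  python3 -m creep '[[0,0,0,-0.07,0,0,0],[0,0,0,-0.14,0,0,0],[0,0,0,-0.18,0,0,0],[0,0,0,-0.2,0,0,0],[0,0,0,-0.2,0,0,0]]'; python3 h.py .5399 -.028 .19 191.65;  python3 - <<'E'
from h import *
snap('wrist','wg2')
E
```

```text
time_s: 25.38
tcp_pos: [0.4909, 0.3454, 0.1305]
ee_rot: [[-0.339, -0.941, -0.004], [-0.941, 0.339, -0.003], [0.004, 0.002, -1.0]]
wrist_force: [0.0, 0.4, -4.5]
gripper_width: 0.388
time_s: 25.8
tcp_pos: [0.4908, 0.3456, 0.1913]
ee_rot: [[-0.339, -0.941, -0.003], [-0.941, 0.339, -0.002], [0.003, 0.003, -1.0]]
wrist_force: [0.5, 0.0, -6.1]
gripper_width: 0.388
t 25.8 tcp [0.4908 0.3456 0.1913] yawy 160.2 tilt 0.22 w 0.388 F [ 0.5  0.  -6.1]
ROW [ 1.1163 -0.576   0.0059] [ 0.0011 -0.0006 -0.1747] rows 9.036936837564534 4.392861430473287
```

View pics/wg2.png

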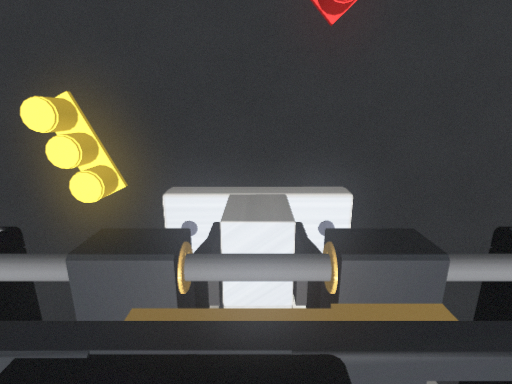

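```bash
python3 -m creep '[[0,0.07,-0.036,0.001,0.001,0,-0.02],[0,0.18,-0.093,0.002,0.001,0,-0.05],[0,0.29,-0.15,0.003,0.001,0,-0.08],[0,0.4,-0.206,0.004,0.001,0,-0.11],[0,0.51,-0.263,0.005,0.001,0,-0.14]]';  python3 h.py .5399 -.028 .19 191.65
```

```text
time_s: 26.27
tcp_pos: [0.5112, 0.1724, 0.1868]
ee_rot: [[0.099, -0.995, -0.006], [-0.995, -0.099, -0.005], [0.005, 0.007, -1.0]]
wrist_force: [0.0, -0.3, -5.6]
gripper_width: 0.389
t 26.27 tcp [0.5112 0.1724 0.1868] yawy -174.33 tilt 0.47 w 0.389 F [ 0.  -0.3 -5.6]
ROW [ 0.6743 -0.0292 -0.0076] [ 0.0022 -0.0014 -0.0332] rows 4.856134985608147 0.8378375583998663
```

```bash
python3 -m creep '[[0,0.12,-0.005,-0.002,0.002,-0.001,-0.01],[0,0.25,-0.011,-0.004,0.002,-0.001,-0.02],[0,0.38,-0.016,-0.006,0.002,-0.001,-0.033],[0,0.48,-0.021,-0.007,0.002,-0.001,-0.033],[0,0.57,-0.025,-0.007,0.002,-0.001,-0.033]]';  python3 h.py .5399 -.028 .19 191.65
```

```text
time_s: 26.68
tcp_pos: [0.5341, 0.0007, 0.1878]
ee_rot: [[0.2, -0.98, -0.005], [-0.98, -0.2, -0.002], [0.001, 0.005, -1.0]]
wrist_force: [0.7, 0.4, -5.5]
gripper_width: 0.385
t 26.68 tcp [0.5341 0.0007 0.1878] yawy -168.48 tilt 0.29 w 0.385 F [ 0.7  0.4 -5.5]
ROW [ 0.0975  0.0001 -0.0071] [ 0.0016 -0.0003 -0.0007] rows 0.703408027617714 0.043921334547662665
```

```bash
python3 -m creep '[[0,0.04,0,-0.002,0.0016,0,-0.0007],[0,0.07,0,-0.002,0.0016,0,-0.0007],[0,0.09,0,-0.002,0.0016,0,-0.0007],[0,0.0975,0,-0.002,0.0016,0,-0.0007],[0,0.0975,0,-0.002,0.0016,0,-0.0007]]'; python3 h.py .5399 -.028 .14 191.65;  python3 -m creep '[[0,0,0,0,0,0,0],[0,0,0,0,0,0,0]]'; python3 h.py .5399 -.028 .14 191.65
```

```text
time_s: 27.1
tcp_pos: [0.5398, -0.0277, 0.1879]
ee_rot: [[0.202, -0.979, -0.001], [-0.979, -0.202, -0.001], [0.001, 0.001, -1.0]]
wrist_force: [-0.5, 0.2, -6.0]
gripper_width: 0.389
t 27.1 tcp [ 0.5398 -0.0277  0.1879] yawy -168.35 tilt 0.06 w 0.389 F [-0.5  0.2 -6. ]
ROW [ 0.0008 -0.0002  0.1597] [ 0.0003 -0.0002  0.    ] rows 1.1492272928471594 0.008653318697803482
time_s: 27.27
tcp_pos: [0.5397, -0.0268, 0.1877]
ee_rot: [[0.203, -0.979, -0.001], [-0.979, -0.203, -0.001], [0.0, 0.001, -1.0]]
wrist_force: [0.8, 0.2, -5.7]
gripper_width: 0.387
t 27.27 tcp [ 0.5397 -0.0268  0.1877] yawy -168.28 tilt 0.07 w 0.387 F [ 0.8  0.2 -5.7]
ROW [4.10e-03 1.00e-04 1.59e-01] [ 0.0004 -0.0001  0.0004] rows 1.1443928385355158 0.01454980423445623
```

Lowering to just above the rim (foot underside at about 0.082), then a look.

```bash
python3 -m creep '[[0,0.0041,0,0.03,0.0004,0,0.0004],[0,0.0041,0,0.07,0.0004,0,0.0004],[0,0.0041,0,0.11,0.0004,0,0.0004],[0,0.0041,0,0.15,0.0004,0,0.0004],[0,0.0041,0,0.18,0.0004,0,0.0004]]'; python3 -m creep '[[0,0,0,0.015,0,0,0],[0,0,0,0.025,0,0,0],[0,0,0,0.025,0,0,0]]';  python3 h.py .5399 -.028 .125 191.65; python3 - <<'E'
from h import *
s=r.sense(); im=snap('wrist','wh1')
c=cv2.resize(im[100:260,140:375],None,fx=3.3,fy=3.3,interpolation=cv2.INTER_CUBIC)
for Q in place('box',.5291,.0192,101.65)[:2]: cv2.polylines(c,[((proj('wrist',Q,s)-[140,100]+.5)*3.3).astype(np.int32)],True,(0,255,0),1)
cv2.imwrite('pics/wh1c.png',c)
si=snap('side','sh1')
cv2.imwrite('pics/sh1c.png',cv2.resize(si[100:240,185:315],None,fx=5,fy=4,interpolation=cv2.INTER_CUBIC))
E
```

```text
time_s: 27.68
tcp_pos: [0.5392, -0.0276, 0.1321]
ee_rot: [[0.202, -0.979, -0.002], [-0.979, -0.202, -0.0], [0.0, 0.002, -1.0]]
wrist_force: [0.2, -0.6, -6.1]
gripper_width: 0.389
time_s: 27.93
tcp_pos: [0.5389, -0.0274, 0.1239]
ee_rot: [[0.203, -0.979, -0.003], [-0.979, -0.203, -0.001], [0.0, 0.003, -1.0]]
wrist_force: [1.0, 0.5, -6.5]
gripper_width: 0.391
t 27.93 tcp [ 0.5389 -0.0274  0.1239] yawy -168.3 tilt 0.17 w 0.391 F [ 1.   0.5 -6.5]
ROW [ 0.0025 -0.0028 -0.0036] [ 0.0009 -0.      0.0003] rows 0.03745677475710257 0.024468059162325865
```

View pics/wh1c.png

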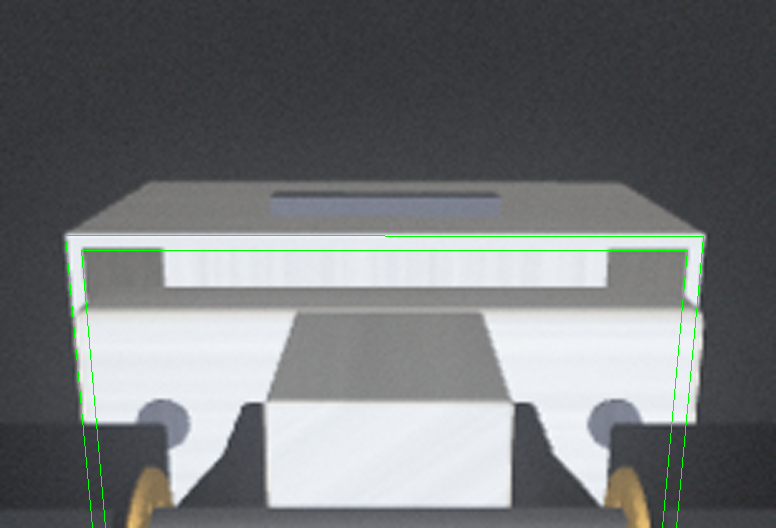

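View pics/sh1c.png

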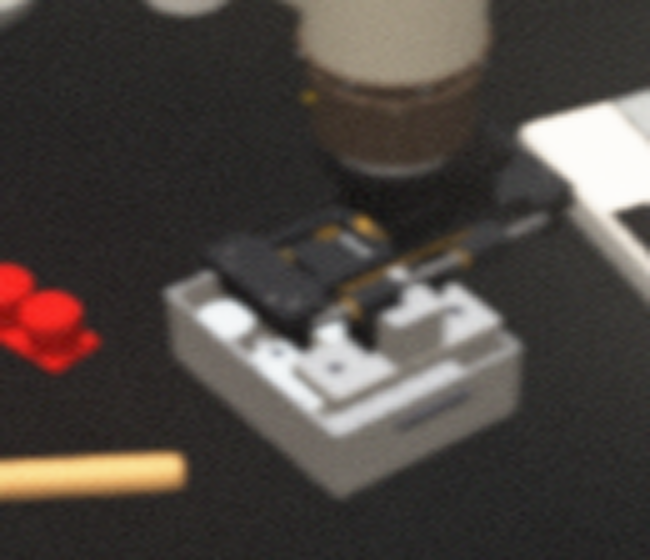

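The foot is square over the opening and about 1 mm right of centre, so I'll correct that while lowering.

```bash
python3 -m creep '[[0,0.0025,-0.0032,0,0.0009,0,0.0003],[0,0.0025,-0.0032,0.01,0.0009,0,0.0003],[0,0.0025,-0.0032,0.02,0.0009,0,0.0003],[0,0.0025,-0.0032,0.033,0.0009,0,0.0003],[0,0.0025,-0.0032,0.04,0.0009,0,0.0003]]';  python3 h.py .5399 -.028 .1 191.65; python3 - <<'E'
from h import *
s=r.sense(); im=snap('wrist','wh2')
c=cv2.resize(im[100:260,140:375],None,fx=3.3,fy=3.3,interpolation=cv2.INTER_CUBIC)
cv2.imwrite('pics/wh2c.png',c)
E
```

```text
time_s: 28.45
tcp_pos: [0.5404, -0.0281, 0.1124]
ee_rot: [[0.202, -0.979, 0.001], [-0.979, -0.202, 0.0], [0.0, -0.001, -1.0]]
wrist_force: [-0.9, 0.5, -5.6]
gripper_width: 0.388
t 28.45 tcp [ 0.5404 -0.0281  0.1124] yawy -168.36 tilt 0.08 w 0.388 F [-0.9  0.5 -5.6]
ROW [-0.0006  0.0016  0.0414] [-0.0004 -0.     -0.0001] rows 0.2982459609034 0.011200078455560506
```

View pics/wh2c.png

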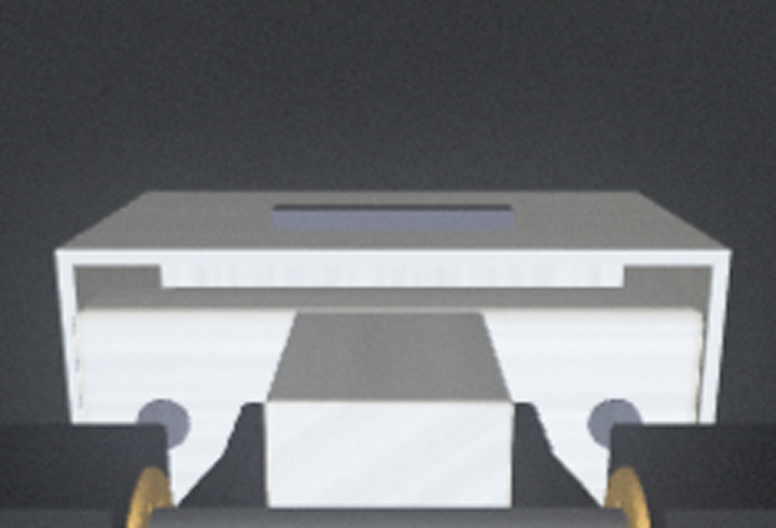

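```bash
python3 -m creep '[[0,0,0.002,0.005,-0.0004,0,0],[0,0,0.002,0.015,-0.0004,0,0],[0,0,0.002,0.028,-0.0004,0,0],[0,0,0.002,0.041,-0.0004,0,0],[0,0,0.002,0.05,-0.0004,0,0]]';  python3 h.py .5400 -.028 .08 191.65; python3 - <<'E'
from h import *
s=r.sense(); im=snap('wrist','wh3')
c=cv2.resize(im[100:260,130:385],None,fx=3.1,fy=3.1,interpolation=cv2.INTER_CUBIC)
cv2.imwrite('pics/wh3c.png',c)
E
```

```text
time_s: 28.92
tcp_pos: [0.5394, -0.0283, 0.0964]
ee_rot: [[0.202, -0.979, -0.001], [-0.979, -0.202, -0.0], [0.0, 0.001, -1.0]]
wrist_force: [-0.6, -1.1, -5.8]
gripper_width: 0.392
t 28.92 tcp [ 0.5394 -0.0283  0.0964] yawy -168.38 tilt 0.08 w 0.392 F [-0.6 -1.1 -5.8]
ROW [-0.0004 -0.0024  0.0547] [ 0.0005 -0.     -0.0001] rows 0.3935878509311276 0.012036781373093917
```

View pics/wh3c.png

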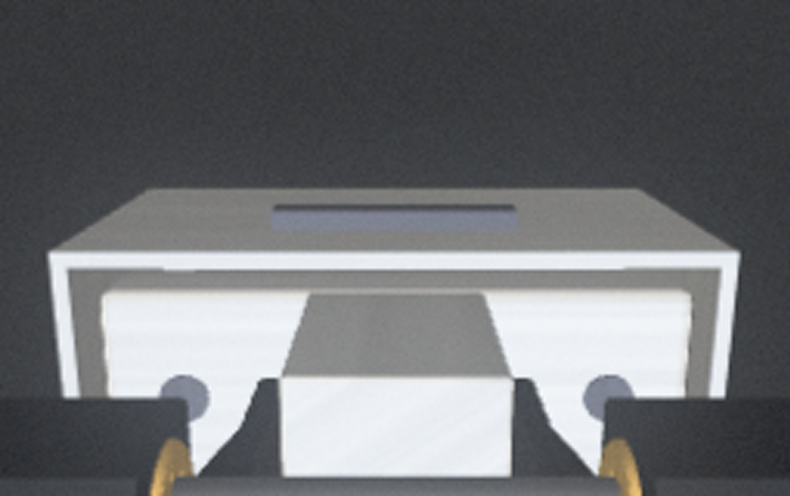

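```bash
python3 -m creep '[[0,0,0,0.015,0.0005,0,0],[0,0,0,0.03,0.0005,0,0],[0,0,0,0.045,0.0005,0,0],[0,0,0,0.06,0.0005,0,0],[0,0,0,0.07,0.0005,0,0]]';  python3 h.py .5396 -.028 .055 191.65; 
```

```text
time_s: 29.38
tcp_pos: [0.5387, -0.0284, 0.0742]
ee_rot: [[0.201, -0.98, -0.002], [-0.98, -0.201, -0.0], [-0.0, 0.002, -1.0]]
wrist_force: [-1.1, -0.6, -5.3]
gripper_width: 0.388
t 29.38 tcp [ 0.5387 -0.0284  0.0742] yawy -168.39 tilt 0.1 w 0.388 F [-1.1 -0.6 -5.3]
ROW [-0.0006 -0.0033  0.0639] [ 0.0006  0.     -0.0002] rows 0.4603511423006528 0.015242224183358037
```

```bash
python3 -m creep '[[0,0,-0.003,0.015,0.0006,0,0],[0,0,-0.003,0.03,0.0006,0,0],[0,0,-0.003,0.045,0.0006,0,0],[0,0,-0.003,0.06,0.0006,0,0],[0,0,-0.003,0.07,0.0006,0,0]]';  python3 h.py .5396 -.028 .0468 191.65; 
```

```text
time_s: 29.8
tcp_pos: [0.5393, -0.0282, 0.0525]
ee_rot: [[0.201, -0.98, -0.001], [-0.98, -0.201, -0.0], [-0.0, 0.001, -1.0]]
wrist_force: [0.4, 0.9, -6.9]
gripper_width: 0.384
t 29.8 tcp [ 0.5393 -0.0282  0.0525] yawy -168.39 tilt 0.03 w 0.384 F [ 0.4  0.9 -6.9]
ROW [-0.0006 -0.0011  0.019 ] [ 0.0002  0.     -0.0002] rows 0.13705484151219063 0.007333703658719322
```

```bash
python3 -m creep '[[0,0,-0.001,0.006,0,0,0],[0,0,-0.001,0.011,0,0,0],[0,0,-0.001,0.015,0,0,0],[0,0,-0.001,0.017,0,0,0]]';  python3 -m creep '[[0,0,0,0.002,0,0,0],[0,0,0,0.003,0,0,0]]'
```

```text
time_s: 30.13
tcp_pos: [0.5397, -0.0281, 0.0473]
ee_rot: [[0.201, -0.98, -0.0], [-0.98, -0.201, -0.0], [-0.0, 0.0, -1.0]]
wrist_force: [-0.6, 0.8, -5.6]
gripper_width: 0.387
time_s: 30.3
tcp_pos: [0.5399, -0.0281, 0.0468]
ee_rot: [[0.201, -0.979, -0.0], [-0.979, -0.201, -0.0], [0.0, 0.0, -1.0]]
wrist_force: [-1.6, 0.4, -2.1]
gripper_width: 0.384
```

```bash
python3 -m creep '[[0,0,0,0.002,0,0,0],[0,0,0,0.004,0,0,0],[0,0,0,0.004,0,0,0]]'
```

```text
time_s: 30.55
tcp_pos: [0.5398, -0.0281, 0.0467]
ee_rot: [[0.202, -0.979, 0.0], [-0.979, -0.202, -0.0], [0.0, -0.0, -1.0]]
wrist_force: [-4.3, 1.3, 4.3]
gripper_width: 0.388
```

The bracket is seated (+4 N). Releasing it; the opening of 0.7 leaves the fingers clear of the walls.

```bash
python3 -m creep '[[0.65,0,0,0,0,0,0],[0.65,0,0,0,0,0,0],[0.65,0,0,0,0,0,0],[0.65,0,0,0,0,0,0],[0.65,0,0,0,0,0,0]]'; python3 -m creep '[[0.65,0,0,-0.02,0,0,0],[0.65,0,0,-0.07,0,0,0],[0.65,0,0,-0.14,0,0,0],[0.65,0,0,-0.22,0,0,0],[0.65,0,0,-0.32,0,0,0]]'; python3 h.py .515 .07 .29 191.65
```

```text
time_s: 30.97
tcp_pos: [0.5403, -0.0281, 0.0468]
ee_rot: [[0.202, -0.979, 0.001], [-0.979, -0.202, -0.0], [0.0, -0.001, -1.0]]
wrist_force: [0.7, -0.1, 0.4]
gripper_width: 0.626
time_s: 31.38
tcp_pos: [0.5392, -0.0282, 0.1429]
ee_rot: [[0.202, -0.979, -0.002], [-0.979, -0.202, -0.001], [0.0, 0.002, -1.0]]
wrist_force: [1.5, 0.2, -0.2]
gripper_width: 0.652
t 31.38 tcp [ 0.5392 -0.0282  0.1429] yawy -168.36 tilt 0.12 w 0.652 F [ 1.5  0.2 -0.2]
ROW [-0.3369  0.014  -0.4902] [ 0.0007 -0.0001 -0.0001] rows 4.280563019426363 0.017388520905684015
```

```bash
python3 -m creep '[[0.65,0,0,-0.1,0,0,0],[0.65,-0.1,0,-0.23,0,0,0],[0.65,-0.2,0.01,-0.36,0,0,0],[0.65,-0.3,0.014,-0.46,0,0,0],[0.65,-0.33,0.014,-0.49,0,0,0]]';python3 -m creep '[[0.65,0,0,0,0,0,0],[0.65,0,0,0,0,0,0],[0.65,0,0,0,0,0,0]]'; python3 - <<'E'
from h import *
for i in range(2): r.capture('wrist')
s=r.sense(); im=snap('wrist','wi1'); print(s['tcp_pos'])
x0,y0=150,70
c=cv2.resize(im[y0:y0+170,x0:x0+220],None,fx=3.4,fy=3.4,interpolation=cv2.INTER_CUBIC)
def pl(Q,col): cv2.polylines(c,[((proj('wrist',Q,s)-[x0,y0]+.5)*3.4).astype(np.int32)],True,col,1)
a=np.radians(101.65);ex=np.array([np.cos(a),np.sin(a)]);ey=np.array([-ex[1],ex[0]])
o=np.array([.5291,.0192])
for Q in place('box',.5291,.0192,101.65): pl(Q,(0,255,0))
j=np.array([.5398,-.0281])-.0036*ex
print('jig local',(j-o)@ex,(j-o)@ey)
for Q in place('jig',*j,101.65,.003): pl(Q,(0,0,255))
cv2.imwrite('pics/wi1c.png',c)
si=snap('side','si1'); cv2.imwrite('pics/si1c.png',cv2.resize(si[130:240,195:305],None,fx=6,fy=5,interpolation=cv2.INTER_CUBIC))
ti=snap('top','ti1'); cv2.imwrite('pics/ti1c.png',cv2.resize(ti[130:280,90:420],None,fx=2.4,fy=2.4,interpolation=cv2.INTER_CUBIC))
E
```

```text
time_s: 31.8
tcp_pos: [0.5157, 0.0694, 0.2941]
ee_rot: [[0.202, -0.979, 0.003], [-0.979, -0.202, 0.001], [-0.0, -0.004, -1.0]]
wrist_force: [0.8, 0.4, 0.2]
gripper_width: 0.65
time_s: 32.05
tcp_pos: [0.515, 0.0691, 0.2935]
ee_rot: [[0.202, -0.979, 0.002], [-0.979, -0.202, 0.001], [-0.001, -0.002, -1.0]]
wrist_force: [0.1, -0.2, 0.1]
gripper_width: 0.65
[0.51498471 0.06845784 0.29240868]
jig local -0.05208627149471996 -0.0009281576053155028
```

View pics/wi1c.png

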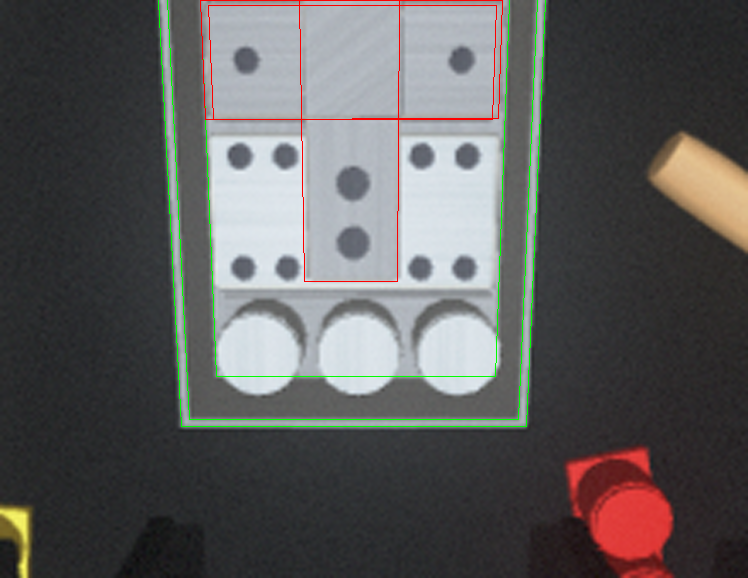

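View pics/si1c.png

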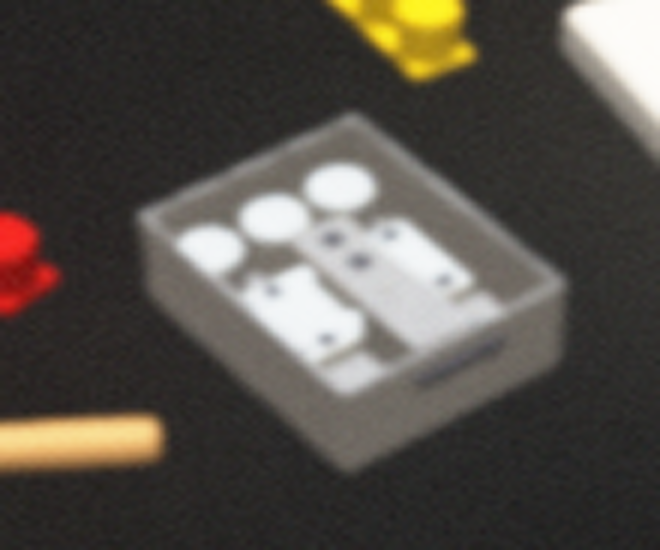

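View pics/ti1c.png

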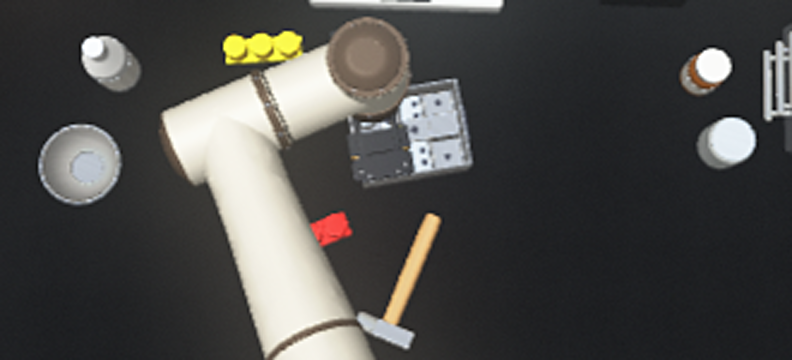

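Everything checks out. The bracket stands square at the far end (local x ≈ −52 mm) with its arm over the block. The block is flat, the pots are in place, everything sits below the rim and the bystanders haven't moved. Handing in.

```bash
python3 - <<'E'
from h import *
print(r.finish_job()); print(r.sense()['time_s'])
E
```

```text
the job is handed in; nothing more can be done
None
the job is handed in; nothing more can be done
```

I packed both parts into the box and handed the job in at about 32 s of the 64 s allowed. The hand-in gives no verdict.

- **First try at the block:** this failed. The block caught on the box wall while I was lowering it, with a wrist force of about 75 N (limit 120 N), and it tilted and slipped in the grip. I don't know why it caught. I lifted it out, set it flat on the table and gripped it again.
- **Second try at the block:** I lowered it in small checked steps. It reached the floor with about 5 N of contact force and I released it there.
- **Bracket:** I lowered it the same way, with no sign of touching the walls. It reached the floor with about 4 N of contact force.

**Last checks:**
- **Placement:** the arm's readings and the fitted pictures agree to about 1–2 mm, the limit of the calibration. The block's centre is about 6 mm to the pots' side of the box centre. The bracket's column is about 52 mm to the other side, with its arm over the block. Both are about 1 mm off mid-width.
- **Other things:** both parts look flat, square and below the rim in the pictures. The pots are still at their end, the four bystanders look where they were at the start, and the gripper was clear of everything.
- **Not measured:** I judged tilt and the exact height on the floor only from the pictures and the contact forces.

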